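# Turn the cart wheel until its valve stem stands up for the air chuck

### The job

The handcart wheel on the bench stand is waiting for air: turn it by pushing one spoke after another gently with your fingertips, taking the finger out between pushes and never squeezing a spoke, until the valve is at the very bottom of the rim and its stem points straight up at the hub. Leave the wheel standing still like that. The tyre bead and valve have just been sealed, so push only on the spokes and keep off the tyre and the valve, and leave the other things on the bench where they are.

Things in the scene. Friction and masses are not known exactly. Their poses are not given: they have to be found in the camera images.
- stand: Fixed steel wheel stand; origin on the bench (z = 0) straight below the wheel's middle; z up, x = the axle, from the wheel's open face (turned to the robot's right) to the back. Base plate 12 mm thick under the wheel (x -70 to 130, y -220 to 120 mm); one 36 mm square post, 50 to 86 mm behind the wheel's middle plane, leans from the axle down to -y. Before the wheel nothing stands but the hub.
- hub_centre (a point): Point on the axle in the wheel's middle plane, 187 mm above the bench; axes as the stand's. The grey hub has 22 mm radius and reaches 31 mm either side of the middle plane; the stub axle's end with washer and linch pin reaches 43 mm in front of it.
- wheel (a joint): Wheel angle, rad; 0 (and each whole turn, 6.283) = valve at the very bottom, stem straight up. Grows clockwise as seen from the open face: the stand's +y side goes up. No stops. The hub is stiff: about 0.26 N m to turn it slowly (4.3 N at 60 mm from the axle); it stays where it is left.
- spokes: Five equal grey spokes; origin on the axle in the wheel's middle plane, x to the back as the stand's, z from valve through hub (straight up when done); turns with the wheel. They stand 36, 108, 180, 252, 324 deg from the valve's direction: straight bars 12 mm wide from the hub to the rim; depth along the axle, half to each side of the middle plane: 54 mm up to 76 mm radius, 45 to 97, 36 to 117.
- valve: Valve stem, 13 mm rubber foot and 10 mm brass stem, 35 mm long. Origin at its foot on the inside of the rim, 117 mm from the axle in the middle plane; z along the stem from rim to hub, tip 82 mm from the axle. Not to be touched.
- tyre: Black tyre, 330 mm outside diameter, inner edge 127 mm from the axle, 38 mm wide (19 mm either side of the middle plane); the rim lies between 117 and 127 mm radius, 15 mm either side. Origin on the axle in the middle plane. Lowest point 22 mm, highest 352 mm above the bench. Not to be touched.
- spray_can: Bystander: bare metal spray can, 52 mm diameter, 158 mm high, standing behind the stand; origin under its centre.
- cap_tub: Bystander: open black tub of valve caps, 110 x 85 x 45 mm high, behind the stand; origin under its centre.
- tyre_lever: Bystander: flat steel tyre lever, 139 mm long (along its x), 22 mm wide, 8 mm thick, lying on the bench before the open face of the wheel; origin under it.
- pen_gauge: Bystander: pen-shaped tyre gauge, 149 mm long (along its x), up to 20 mm wide and 18 mm high, lying on the bench before the open face of the wheel; origin under it.

How it is judged:
On the way, in this order (a step that is already met when the one before it is completed fails the run):
1. a spoke is pushed with the fingers (contact force between the fingers and spokes above 0.3 N), for 0.05 s.
2. the wheel has been turned by more than about 20 degrees and the fingers are off the spokes again (distance of valve from where it was at the start of the episode above 0.04 m and contact force between the fingers and spokes below 0.05 N), for 0.5 s.
3. a spoke is pushed again with the fingers (contact force between the fingers and spokes above 0.3 N), for 0.05 s.
At the end, for the whole second after the job is handed in: The valve is at the bottom of the rim with its stem pointing straight up within 5 degrees, and the wheel is at rest (angle between spokes's own z axis and vertical below 0.09 rad and z of valve in the frame of stand below 0.1 m and velocity of joint wheel between -0.03 and 0.03 rad/s); the robot touches nothing.
It fails at once if the freshly sealed tyre is touched (over 1.5 N) (contact force between any of the arm, the fingers and tyre above 1.5 N).
It fails at once if the valve is touched (over 1 N) (contact force between any of the arm, the fingers and valve above 1 N).
It fails at once if a spoke is squeezed or shoved hard (over 50 N) (contact force between the fingers and spokes above 50 N).
It fails at once if another thing on the bench is moved by over 15 mm (distance of any of spray_can, cap_tub, tyre_lever, pen_gauge from where it was at the start of the episode above 0.015 m).
It also fails if it takes over 51 s, if anything falls off the work surface, if the arm or the gripper's body presses on something with over 40 N, if the wrist force passes 120 N, or if a joint passes its speed limit or range.

### The arm

A 6-joint arm with a two-finger parallel gripper is mounted at the origin on the work surface. World frame = base frame: x ahead of the robot, y to its left, z up, the work surface at z = 0. Lengths are in m, angles in rad, forces in N, time in s.
With the tool pointing down it reaches from about 0.325 to 0.75 m from the base axis. Payload 7.6 kg.
Tool frame: the origin (TCP) lies at the very end of the fingers, on their centre line; the grasp point (between the pads) lies 19 mm behind it; x points along the fingers, z is the direction in which the jaws open and shut, and the axes are right-handed (so a half turn about x gives the same grasp; the last joint's range is limited). The gripper opens to 85 mm and grips with 20 to 120 N. Pads are 22 mm wide; open, the fingers measure 114 mm over their backs; the gripper's body (76 mm by 85 mm) begins 54 mm behind the grasp point. The pads swing forward as they close: fully open they stand 13 mm farther back than shut.
Start: joints at [1.232, 0.052, 1.401, -0, 1.689, -0.07], TCP at [0.139, 0.506, 0.201] pointing down, gripper open.
Joint ranges: [-2.9, 2.9], [-0.91, 2.17], [0.12, 2.37], [-1.06, 4.2], [0.26, 2.73], [-2.93, 2.93]. Speed limits (rad/s): [2.57, 2.57, 3.01, 3.14, 3.14, 3.14].

### API

Orientations are given as a unit quaternion [x, y, z, w].
In Python, from bench import robot gives the robot as it stands.
- The arm moves only by the tool play_rows, never from a script. Its argument "series" is a list of rows, each a list of 6 numbers: the shift along the tool's x, y, z in mm, then the turn, a rotation vector about the tool's x, y, z in degrees. A call has exactly 5 rows; each row shifts and turns the commanded pose from where the row before left it, along the tool's axes as they then stand; what a row does not reach is not made up. A row lasts 1/8 s, in which the tool goes at most 62.5 mm and 10.7 degrees, less where a joint would pass 70% of its speed; a pose out of reach is approached as far as the arm can. A call with a gripper value outside its range is refused whole. "hand" is the opening, from 0 (shut) to 1 (fully open), set as the call begins (left out, the last holds). The fingers move at their own pace and stop on an object; "grip_force" is the grip in N (left out, the last holds). Time passes only in rows, so rows that do not move let the fingers close, or fill a call up. It gives the time, the measured TCP pose, the force and the opening at its end, in the units of the state.
- robot.get_state(): the state, without advancing time (a new reading comes with each control period).
- robot.grab_frame(name): name is "scene" or "side" or "wrist"; returns (picture, depth): 480x640x3 uint8, blue, green, red; 480x640 float32, m along the optical axis (not along the pixel's ray), 0 where there is no reading.
- robot.calibration(name): a dict with "fx", "fy", "cx", "cy" (pixels), "xyz" and "attitude" of the camera in the world. Camera axes: x right, y down, z forward; pixel columns grow to the right and rows downward; lengths in m; the calibration is good to about 2 mm. A picture is of the moment at which its call begins: read the wrist's pose just before it. calibration takes no time and is no camera call; for the wrist camera it gives the pose at the moment of the call.
- robot.hand_in(): hands the job in, once; it reports no verdict.
Trained networks look in the newest picture that a camera, given by its name, has taken for a name from the list of things; names that differ only in an ending like _2 or _b are one class to them, and where a whole thing is asked for, a point or a joint stands for the part that bears it (a point fixed in the world has none). Each returns a list of dicts, best first, with "conf" (0 to 1); they miss things now and then, are a little off and sometimes report something else, mostly with a low value. They report only what shows in the picture. A call takes as long as a camera call.
- robot.find_in(name, camera): "centre" ([column, row] in pixels, amid what is visible of it).
- robot.trace(name, camera): "mask" (480x640 bool, what is visible of it) and "centre" ([column, row] in pixels, amid what is visible of it).
- robot.landmark_of(name, camera): "centre" ([column, row] in pixels: a listed point, or the origin of a listed thing).
The state is a dict: "t": time; "joint_positions": joint angles; "dq": joint speeds; "joint_torque": joint torques, N m; "tcp_pos": TCP position; "orientation": TCP orientation; "wrist_force": force on the tool from outside, world axes, zero at the start; "moment": the same for the moment, N m; "opening": opening from 0.0 (shut) to 1.0 (fully open).
Only numpy, scipy, OpenCV 4.12 (cv2) and the standard library are available. Lean on these libraries where they do the work, as an engineer would, in place of code of your own. Each camera call takes 0.05 s, during which the arm holds its last target.

## Working session

There is one attempt and no reset: what is moved stays moved. The work goes in short steps, Python scripts to look and compute and a tool call to move; the robot and the scene stay as the last step left them, time stands still between calls to the robot, and variables do not carry over. Pictures are saved under pics/ and viewed, and the job is handed in when it is done.

Besides the shell and the picture viewer there is one more tool, called as name([rows], argument=value, ...), one row to a line, values as JSON. play_rows: Moves the arm, as the interface text tells. Its arguments: {"type":"object","properties":{"series":{"type":"array"},"hand":{"type":"number"},"grip_force":{"type":"number"}},"required":["series"]}

```bash
ls; mkdir -p pics
python3 - <<'E'
from bench import robot
import cv2
print(robot.get_state())
for n in ("scene","side","wrist"):
    p,d=robot.grab_frame(n); cv2.imwrite(f"pics/{n}0.png",p); print(n,robot.calibration(n))
    for o in ("hub_centre","valve","stand","spokes"):
        r=robot.landmark_of(o,n); print(o,[(x["conf"],x["centre"]) for x in r[:2]])
E
```

```text
pics
{'t': 0.0, 'joint_positions': array([ 1.23169218e+00,  5.28001744e-02,  1.40173655e+00, -3.78899097e-05,
        1.68858103e+00, -7.02630955e-02]), 'dq': array([-0.00037505, -0.00185057,  0.00197232, -0.00087629,  0.00172781,
       -0.00080481]), 'joint_torque': array([ 3.78203149e-04, -3.81657064e+01, -3.60196137e+01,  3.71222711e-05,
        6.09908529e-03, -1.15085294e-05]), 'tcp_pos': array([0.13930261, 0.50582271, 0.20058564]), 'orientation': array([-0.42878711,  0.56294192,  0.42817322,  0.56205489]), 'wrist_force': array([0.38000318, 0.21167979, 0.79665787]), 'moment': array([-0.01005464,  0.02886581, -0.04583197]), 'opening': 0.998299681064309}
scene {'fx': 481.40578969150414, 'fy': 481.40578969150414, 'cx': 320.33883923145123, 'cy': 236.247942145809, 'xyz': array([ 1.22207694, -0.17292773,  0.57160071]), 'attitude': array([ 0.723607  ,  0.49896675, -0.27636536, -0.38864802])}
hub_centre [(0.78, [271.1, 188.4])]
valve []
stand [(0.79, [277.4, 276.9])]
spokes [(0.8, [269.6, 192.2]), (0.4, [275.3, 278.1])]
side {'fx': 447.0840962340007, 'fy': 447.0840962340007, 'cx': 319.868209575949, 'cy': 235.9918714961695, 'xyz': array([ 0.11677717, -0.22877183,  0.7999833 ]), 'attitude': array([ 0.82656176, -0.4602838 ,  0.15106255, -0.28655644])}
hub_centre [(0.59, [331.0, 248.1])]
valve []
stand [(0.96, [327.4, 299.6])]
spokes [(0.67, [328.7, 245.2]), (0.46, [231.0, 266.9])]
wrist {'fx': 379.5580529471874, 'fy': 379.5580529471874, 'cx': 317.7451270081351, 'cy': 242.0439761512036, 'xyz': array([0.06998431, 0.52478124, 0.37250598]), 'attitude': array([0.78742232, 0.59989441, 0.08561555, 0.11297237])}
hub_centre []
valve []
stand []
spokes []
```

View pics/scene0.png

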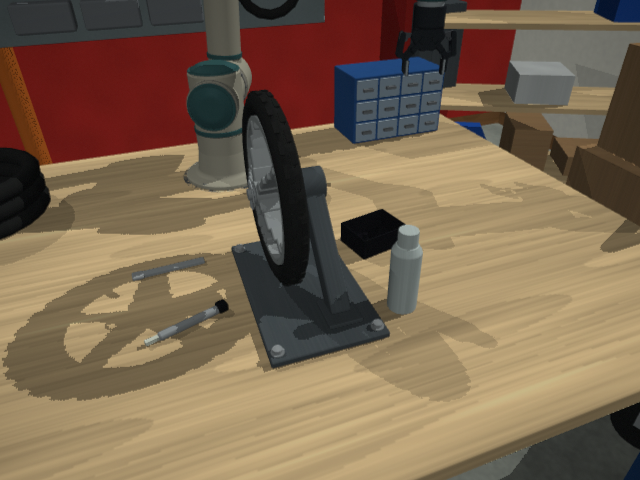

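View pics/side0.png

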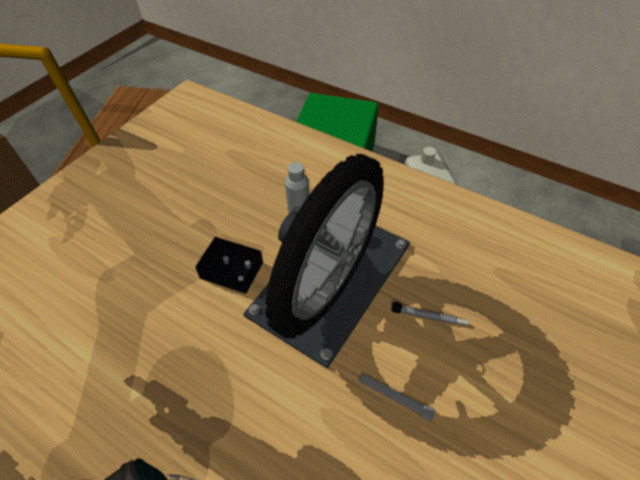

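```bash
cat > h.py <<'E'
import numpy as np
from scipy.spatial.transform import Rotation as R
from scipy.optimize import least_squares
from bench import robot
def cam(n):
    c=robot.calibration(n); return c,R.from_quat(c["attitude"]).as_matrix(),np.array(c["xyz"])
def proj(n,P):
    c,M,t=cam(n); q=(np.atleast_2d(P)-t)@M
    return np.c_[c["fx"]*q[:,0]/q[:,2]+c["cx"],c["fy"]*q[:,1]/q[:,2]+c["cy"]]
def back(n,d):
    c,M,t=cam(n); v,u=np.indices(d.shape)
    q=np.stack([(u-c["cx"])/c["fx"]*d,(v-c["cy"])/c["fy"]*d,d],-1); return q@M.T+t
def tri(obs):
    f=lambda P: np.concatenate([proj(n,P)[0]-uv for n,uv in obs])
    r=least_squares(f,[.6,.1,.2]); return r.x,r.fun
E
python3 - <<'E'
from h import *
print(tri([("scene",[271.1,188.4]),("side",[331,248.1])]))
print(tri([("scene",[269.6,192.2]),("side",[328.7,245.2])]))
print(tri([("scene",[277.4,276.9]),("side",[327.4,299.6])]))
E
```

```text
(array([5.00611337e-01, 2.35534883e-04, 1.91070854e-01]), array([-0.42765676,  0.23394618, -0.37350982, -0.30170555]))
(array([0.50406506, 0.00169233, 0.18828291]), array([ 2.54589392, -1.39435162,  2.23847878,  1.81007494]))
(array([0.50329399, 0.00374797, 0.00336229]), array([ 2.07526466, -0.9822311 ,  1.97142244,  1.40179086]))
```

Run:
```python
from h import *
import cv2
a=cv2.imread("pics/scene0.png")[80:300,215:345]; b=cv2.imread("pics/side0.png")[140:350,250:400]
a=cv2.resize(a,None,fx=2.7,fy=2.7,interpolation=3); b=cv2.resize(b,(int(150*2.8),594),interpolation=3); a=a[:594]
cv2.imwrite("pics/z0.png",np.hstack([a,b]))
p,d=robot.grab_frame("scene"); np.save("ds.npy",d)
for n in ("scene","side"):
    p,d=robot.grab_frame(n); np.save(f"d_{n}.npy",d)
    for o in ("tyre","stand","spokes","valve","tyre_lever","pen_gauge","cap_tub","spray_can"):
        r=robot.trace(o,n)
        if r: 
            m=r[0]["mask"]; np.save(f"m_{o}_{n}.npy",m); P=back(n,d)[m&(d>0)]
            print(n,o,r[0]["conf"],r[0]["centre"],np.median(P,0).round(3),P.min(0).round(3),P.max(0).round(3))
print(robot.get_state()["t"])
```

```text
scene tyre 0.73 [283.8, 181.6] [ 0.626 -0.009  0.259] [-1.717 -0.021 -0.543] [0.669 0.686 0.355]
scene stand 0.67 [289.1, 261.5] [ 0.604 -0.005  0.073] [ 0.052 -0.072 -0.001] [0.726 0.233 0.355]
scene spokes 0.55 [262.7, 188.4] [ 0.501 -0.014  0.21 ] [ 0.365 -0.036  0.066] [0.606 0.007 0.305]
scene tyre_lever 0.69 [167.2, 269.9] [ 0.406 -0.196  0.008] [ 0.375 -0.263 -0.001] [ 0.418 -0.123  0.011]
scene pen_gauge 0.66 [187.9, 319.1] [ 0.58  -0.175  0.012] [ 0.549 -0.249  0.002] [ 0.605 -0.108  0.021]
scene cap_tub 0.68 [368.7, 233.4] [0.451 0.217 0.025] [ 0.352  0.161 -0.001] [0.652 0.32  0.161]
scene spray_can 0.7 [261.6, 189.5] [ 0.504 -0.014  0.21 ] [ 0.365 -0.029  0.069] [0.618 0.007 0.303]
side tyre 0.86 [309.2, 238.5] [ 0.434 -0.008  0.298] [ 0.336 -0.02  -0.002] [0.914 0.204 0.355]
side stand 0.78 [330.2, 263.4] [ 0.476 -0.012  0.189] [ 0.336 -0.072  0.   ] [0.929 0.173 0.355]
side spokes 0.85 [332.8, 243.3] [ 0.48  -0.01   0.196] [ 0.381 -0.036  0.073] [0.608 0.024 0.301]
side pen_gauge 0.83 [423.7, 311.1] [ 0.573 -0.171  0.014] [ 0.547 -0.248 -0.002] [ 0.6   -0.103  0.023]
side cap_tub 0.84 [227.8, 263.1] [0.463 0.228 0.017] [ 0.407  0.161 -0.001] [0.529 0.315 0.05 ]
side spray_can 0.85 [296.1, 187.5] [0.645 0.175 0.118] [ 0.461  0.015 -0.003] [0.815 0.303 0.347]
1.7
```

View pics/z0.png

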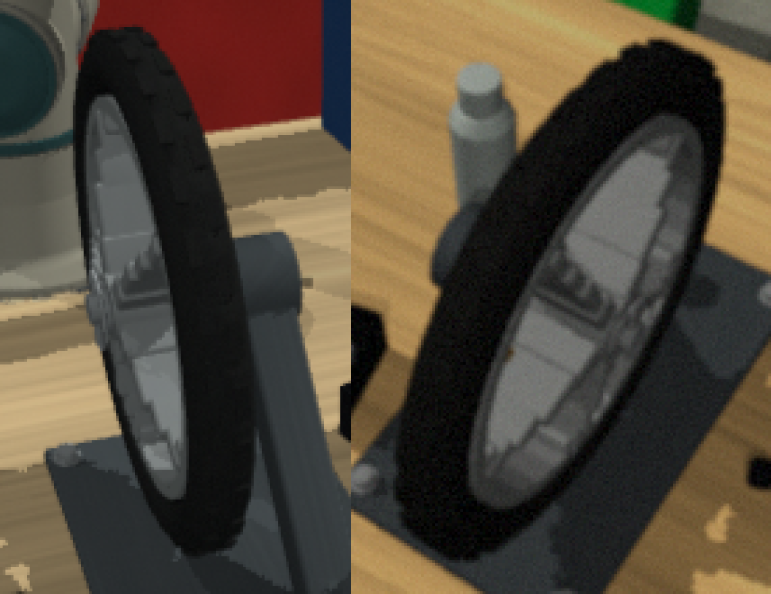

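```bash
cat >> h.py <<'E'
def ray_plane(n,uv,p0,nrm):
    c,M,t=cam(n); r=M@np.array([(uv[0]-c["cx"])/c["fx"],(uv[1]-c["cy"])/c["fy"],1]); return t+r*((p0-t)@nrm)/(r@nrm)
E
python3 - <<'E'
from h import *
Ps=[]
for n in ("scene","side"):
    d=np.load(f"d_{n}.npy"); P=back(n,d)[d>0]
    for y0,y1 in ((-.1,.05),):
        k=(P[:,2]>.03)&(P[:,1]>-.1)&(P[:,1]<.04)&(P[:,0]>.3)&(P[:,0]<.7); Q=P[k]
    # tyre: radius>0.13
    r=np.hypot(Q[:,0]-.502,Q[:,2]-.187); k=(r>.132)&(r<.18)&(Q[:,1]<.03)
    Ps.append(Q[k]); 
    T=Q[k]
    f=T[(np.hypot(T[:,0]-.502,T[:,2]-.187)<.15)&(T[:,1]<0)]
    c=np.median(f,0); print(n,len(T),len(f),c)
    A=np.c_[f[:,0]-.5,f[:,2]-.187,np.ones(len(f))]
    s=least_squares(lambda x:A@x-f[:,1],[0,0,-.02],loss="soft_l1",f_scale=.002).x; print("plane y=",s)
    # outer tread circle
    o=T[(T[:,1]>-.015)&(T[:,1]<.015)]; o=o[np.hypot(o[:,0]-.502,o[:,2]-.187)>.155]
    s=least_squares(lambda x:np.hypot(o[:,0]-x[0],o[:,2]-x[1])-.165,[.5,.187],loss="soft_l1",f_scale=.002).x;print("circ",s,len(o))
    B=P[(abs(P[:,2]-.012)<.004)&(P[:,0]>.35)&(P[:,0]<.75)&(P[:,1]>-.09)&(P[:,1]<.15)]
    print("plate",np.percentile(B,[1,99],axis=0))
for v in ([305.9,264.4],[303,262],[309,267]):
    q=ray_plane("side",v,np.array([.502,0,.187]),np.array([0,1.,0])); print(q, np.hypot(q[0]-.502,q[2]-.187), np.degrees(np.arctan2(-(q[0]-.502),-(q[2]-.187))))
E
```

```text
scene 5833 1014 [ 0.4751452  -0.01523408  0.19978698]
plane y= [-0.02764249 -0.00364351 -0.01584467]
circ [0.50028877 0.18726997] 3913
plate [[ 0.3984636  -0.06954821  0.00920911]
 [ 0.72261557  0.12648456  0.01539768]]
side 6777 1680 [ 0.51266876 -0.01502996  0.17239763]
plane y= [-0.01718388 -0.00496569 -0.01529014]
circ [0.50318577 0.18662634] 4276
plate [[ 0.38260417 -0.06934249  0.00936278]
 [ 0.71620698  0.12962074  0.01581303]]
[0.42692821 0.         0.23402092] 0.08858183029674753 122.06081000927993
[4.20069174e-01 2.77555756e-17 2.49011138e-01] 0.10275233091031388 127.12105434645777
[0.43461274 0.         0.2171248 ] 0.07381427496810614 114.08655516509334
```

Run:
```python
from h import *
s=robot.get_state(); M=R.from_quat(s["orientation"]).as_matrix(); print(M.round(3)); print(R.from_euler("z",s["joint_positions"][0]).as_matrix().round(3))
c,C,t=cam("wrist"); print((M.T@C).round(3), M.T@(t-s["tcp_pos"]))
```

```text
[[ 0.    -0.964  0.266]
 [ 0.     0.266  0.964]
 [-1.    -0.     0.   ]]
[[ 0.333 -0.943  0.   ]
 [ 0.943  0.333  0.   ]
 [ 0.     0.     1.   ]]
[[ 0.001 -0.281  0.96 ]
 [-0.    -0.96  -0.281]
 [ 1.     0.    -0.001]] [-0.17107475  0.07187361 -0.00047502]
```

play_rows([
  [-50, 0, 0, 0, 0, 0],
  [-50, 0, 0, 0, 0, 0],
  [-50, 0, 0, 0, 0, 0],
  [-50, 0, 0, 0, 0, 0],
  [-50, 0, 0, 0, 0, 0],
], hand=0)

```text
t: 2.33
tcp_pos: [0.1393, 0.5058, 0.4532]
orientation: [-0.428, 0.562, 0.429, 0.563]
wrist_force: [0.3, 0.4, 0.7]
opening: 0.001
```

```bash
cat >> h.py <<'E'
def plan(Ptgt,Mtgt,n,P0=None,M0=None):
    s=robot.get_state(); 
    P0=s["tcp_pos"] if P0 is None else P0; M0=R.from_quat(s["orientation"]).as_matrix() if M0 is None else M0
    rv=R.from_matrix(M0.T@Mtgt).as_rotvec(); out=[]
    Pp=P0;Mp=M0
    for i in range(1,n+1):
        P=P0+(Ptgt-P0)*i/n; M=M0@R.from_rotvec(rv*i/n).as_matrix()
        out.append(np.r_[(Mp.T@(P-Pp))*1000,np.degrees(rv/n)].round(1)); Pp,Mp=P,M
    for o in out: print(o.tolist())
    return out
def fk(q,p):
    h,a,L1,L2,e,L3=p
    Rz=lambda x:R.from_euler("z",x).as_matrix(); Ry=lambda x:R.from_euler("y",x).as_matrix()
    M=Rz(q[0]); P=np.array([0,0,h])+M@[a,0,0]
    M=M@Ry(q[1]); P=P+M@[0,0,L1]
    M=M@Ry(q[2]); P=P+M@[e,0,L2]
    M=M@Rz(q[3])@Ry(q[4])@Rz(q[5]); P=P+M@[0,0,L3]
    return P,M@np.array([[0,0,1],[0,1,0],[1,0,0.]])  # placeholder
E
python3 - <<'E'
from h import *
import json
s=robot.get_state(); q=s["joint_positions"]; print(q,s["tcp_pos"],R.from_quat(s["orientation"]).as_matrix().round(3))
D=[([1.23169,.0528,1.401737,0,1.68858,-.07026],[.1393,.50582,.20058]),(q.tolist(),s["tcp_pos"].tolist())]
json.dump(D,open("kin.json","w"))
# prior typical values
pr=np.array([.3,0,.3,.3,0,.25])
f=lambda p:np.r_[np.concatenate([fk(a,p)[0]-b for a,b in D])*1000,(p-pr)*1]
r=least_squares(f,pr); print(r.x,r.fun)
for a,b in D: print(fk(a,r.x)[0])
print(fk(q,r.x)[1].round(3))
E
```

```text
[ 1.23168981e+00  1.73079374e-01  7.61426942e-01  4.16003238e-05
  2.20641330e+00 -7.02900462e-02] [0.13928596 0.50583811 0.45321863] [[ 0.    -0.964  0.266]
 [ 0.001  0.266  0.964]
 [-1.    -0.     0.001]]
[ 0.63710665 -0.04550155  0.68522567  0.53403317  0.03459934  1.14837915] [ 3.47903503e+01 -1.22710741e+01  3.64930032e-04  3.47719988e+01
 -1.22657303e+01 -7.02064641e-04  3.37106646e-01 -4.55015532e-02
  3.85225673e-01  2.34033173e-01  3.45993387e-02  8.98379154e-01]
[0.17409035 0.49354893 0.20058036]
[0.17405796 0.49357238 0.45321793]
[[ 0.    -0.964 -0.266]
 [ 0.001  0.266 -0.964]
 [-1.    -0.    -0.001]]
```

```bash
sed -i 's/\[\[0,0,1\],\[0,1,0\],\[1,0,0.\]\]/[[0,0,-1],[0,1,0],[1,0,0.]]/' h.py
python3 - <<'E'
from h import *
def dn(az):
    c,s=np.cos(np.radians(az)),np.sin(np.radians(az)); z=np.array([c,s,0]);x=np.array([0,0,-1.]); return np.c_[x,np.cross(z,x),z]
w=np.array([.38,.12,.46]); print("A");plan(w,dn(18),8); print("B"); plan(np.array([.42,-.29,.46]),dn(-30),7,w,dn(18))
E
```

```text
A
[-0.9, -41.8, -38.5, 7.1, 0.0, -0.0]
[-0.9, -46.2, -33.1, 7.1, 0.0, -0.0]
[-0.9, -50.0, -27.1, 7.1, 0.0, -0.0]
[-0.9, -52.9, -20.8, 7.1, 0.0, -0.0]
[-0.9, -55.1, -14.1, 7.1, 0.0, -0.0]
[-0.9, -56.4, -7.2, 7.1, 0.0, -0.0]
[-0.9, -56.8, -0.2, 7.1, 0.0, -0.0]
[-0.8, -56.4, 6.8, 7.1, 0.0, -0.0]
B
[0.0, -57.5, -12.7, 6.9, 0.0, 0.0]
[0.0, -58.6, -5.7, 6.9, 0.0, 0.0]
[0.0, -58.8, 1.3, 6.9, 0.0, 0.0]
[0.0, -58.3, 8.3, 6.9, 0.0, 0.0]
[0.0, -56.8, 15.2, 6.9, 0.0, 0.0]
[0.0, -54.6, 21.9, 6.9, 0.0, 0.0]
[0.0, -51.6, 28.3, 6.9, 0.0, 0.0]
```

play_rows([
  [-1, -42, -38, 7, 0, 0],
  [-1, -46, -33, 7, 0, 0],
  [-1, -50, -27, 7, 0, 0],
  [-1, -53, -21, 7, 0, 0],
  [-1, -55, -14, 7, 0, 0],
])

```text
t: 2.95
tcp_pos: [0.2911, 0.2643, 0.4566]
orientation: [-0.238, 0.665, 0.238, 0.666]
wrist_force: [1.1, 1.1, 0.4]
opening: -0.0
```

play_rows([
  [-1, -56, -7, 7, 0, 0],
  [-1, -57, 0, 7, 0, 0],
  [-1, -56, 7, 7, 0, 0],
  [0, -57, -13, 7, 0, 0],
  [0, -58, -6, 7, 0, 0],
])

```text
t: 3.58
tcp_pos: [0.3938, 0.0048, 0.4593]
orientation: [-0.027, 0.707, 0.027, 0.707]
wrist_force: [0.9, -0.2, 0.3]
opening: 0.001
```

play_rows([
  [0, -59, 1, 7, 0, 0],
  [0, -58, 8, 7, 0, 0],
  [0, -57, 15, 7, 0, 0],
  [0, -55, 22, 7, 0, 0],
  [0, -52, 28, 7, 0, 0],
])

```text
t: 4.2
tcp_pos: [0.4209, -0.2889, 0.4595]
orientation: [0.187, 0.682, -0.187, 0.682]
wrist_force: [1.0, 0.3, 0.1]
opening: 0.006
```

Run:
```python
from h import *
s=robot.get_state(); print(s["t"],s["joint_positions"].round(3),s["tcp_pos"].round(4),R.from_quat(s["orientation"]).as_matrix().round(3))
T=np.c_[[0,1,0],[0,0,1],[1,0,0]].astype(float)
T=np.array([[0,0,1],[1,0,0],[0,1,0.]])
print(T)
plan(np.array([.42,-.24,.30]),T,10)
```

```text
4.2 [-0.674  0.138  0.787  0.     2.216 -0.139] [ 0.4209 -0.2889  0.4595] [[ 0.001  0.51   0.86 ]
 [-0.     0.86  -0.51 ]
 [-1.     0.     0.001]]
[[0. 0. 1.]
 [1. 0. 0.]
 [0. 1. 0.]]
[15.9, 4.2, -2.6, -2.4, 2.4, 8.8]
[16.5, 1.8, -1.8, -2.4, 2.4, 8.8]
[16.6, -0.7, -1.1, -2.4, 2.4, 8.8]
[16.4, -3.2, -0.4, -2.4, 2.4, 8.8]
[15.7, -5.7, 0.0, -2.4, 2.4, 8.8]
[14.6, -8.0, 0.4, -2.4, 2.4, 8.8]
[13.2, -10.2, 0.6, -2.4, 2.4, 8.8]
[11.5, -12.1, 0.7, -2.4, 2.4, 8.8]
[9.5, -13.7, 0.6, -2.4, 2.4, 8.8]
[7.3, -15.0, 0.3, -2.4, 2.4, 8.8]
```

play_rows([
  [16, 4, -3, -2.4, 2.4, 8.8],
  [16, 2, -2, -2.4, 2.4, 8.8],
  [17, -1, -1, -2.4, 2.4, 8.8],
  [16, -3, 0, -2.4, 2.4, 8.8],
  [16, -6, 0, -2.4, 2.4, 8.8],
])

```text
t: 4.82
tcp_pos: [0.4202, -0.2626, 0.3796]
orientation: [0.375, 0.643, 0.175, 0.644]
wrist_force: [-0.3, 0.5, -0.9]
opening: 0.002
```

Run:
```python
from h import *
s=robot.get_state(); print(s["t"],s["joint_positions"].round(3),s["tcp_pos"].round(4),R.from_quat(s["orientation"]).as_matrix().round(3))
T=np.array([[0,0,1],[1,0,0],[0,1,0.]])
plan(np.array([.42,-.24,.30]),T,5)
```

```text
4.825 [-0.956  0.323  0.928  0.784  2.357 -0.209] [ 0.4202 -0.2626  0.3796] [[ 0.111  0.257  0.96 ]
 [ 0.708  0.658 -0.258]
 [-0.698  0.708 -0.109]]
[14.3, -8.3, 0.5, -2.4, 2.4, 8.7]
[12.9, -10.4, 0.7, -2.4, 2.4, 8.7]
[11.1, -12.3, 0.7, -2.4, 2.4, 8.7]
[9.1, -13.8, 0.6, -2.4, 2.4, 8.7]
[6.9, -15.1, 0.4, -2.4, 2.4, 8.7]
```

```bash
cat >> h.py <<'E'
def fk2(q,p):
    h,a,L1,L2,e,L3,b=p
    Rz=lambda x:R.from_euler("z",x).as_matrix(); Ry=lambda x:R.from_euler("y",x).as_matrix()
    M=Rz(q[0]); P=np.array([0,0,h])+M@[a,b,0]
    M=M@Ry(q[1]); P=P+M@[0,0,L1]
    M=M@Ry(q[2]); P=P+M@[e,0,L2]
    M=M@Rz(q[3])@Ry(q[4])@Rz(q[5]); P=P+M@[0,0,L3]
    return P,M@np.array([[0,0,-1],[0,1,0],[1,0,0.]])
LIM=np.array([[-2.9,2.9],[-.91,2.17],[.12,2.37],[-1.06,4.2],[.26,2.73],[-2.93,2.93]])
def ik(P,M,p,q0):
    f=lambda q:np.r_[(fk2(q,p)[0]-P)*1000,(fk2(q,p)[1]-M).ravel()*300]
    r=least_squares(f,np.clip(q0,LIM[:,0]+1e-3,LIM[:,1]-1e-3),bounds=(LIM[:,0],LIM[:,1])); return r.x,np.abs(r.fun).max()
E
python3 - <<'E'
from h import *
import json
D=json.load(open("kin.json"))
s=robot.get_state(); D.append((s["joint_positions"].tolist(),s["tcp_pos"].tolist()))
D.append(([-.674,.138,.787,0,2.216,-.139],[.4209,-.2889,.4595]))
json.dump(D,open("kin.json","w"))
pr=np.array([.3,0,.35,.35,0,.25,.03])
f=lambda p:np.r_[np.concatenate([fk2(a,p)[0]-np.array(b) for a,b in D])*1000,(p-pr)*1]
r=least_squares(f,pr); print(r.x.round(4),r.fun.round(2)); np.save("kp.npy",r.x)
print(fk2(D[2][0],r.x)[1].round(3))
T=np.array([[0,0,1],[1,0,0],[0,1,0.]])
q0=s["joint_positions"]
for tilt in (0,15,30,45):
  for roll in (0,):
    M=R.from_euler("x",-tilt,degrees=True).as_matrix()@T
    for P in ([.42,-.24,.3],[.42,-.1,.2],[.42,-.013,.19],[.44,-.013,.24],[.44,-.013,.13],[.56,-.013,.24]):
        q,e=ik(np.array(P),M,r.x,q0); print(tilt,P,q.round(2),e.round(2))
E
```

```text
[2.068e-01 1.000e-04 3.527e-01 4.961e-01 1.066e-01 3.102e-01 3.690e-02] [-0.02  0.01  0.01 -0.01  0.04 -0.01 -0.01  0.01 -0.01 -0.05 -0.02  0.01
 -0.09  0.    0.    0.15  0.11  0.06  0.01]
[[ 0.111  0.257  0.96 ]
 [ 0.708  0.658 -0.258]
 [-0.698  0.708 -0.109]]
0 [0.42, -0.24, 0.3] [-0.97  0.67  1.06  1.34  2.52 -0.28] 0.0
0 [0.42, -0.1, 0.2] [-0.84  0.55  1.47  1.13  2.31 -0.61] 0.0
0 [0.42, -0.013, 0.19] [-0.73  0.44  1.65  1.16  2.19 -0.65] 0.0
0 [0.44, -0.013, 0.24] [-0.7   0.38  1.6   1.25  2.2  -0.51] 0.0
0 [0.44, -0.013, 0.13] [-0.7   0.59  1.58  1.12  2.13 -0.73] 0.0
0 [0.56, -0.013, 0.24] [-0.58  0.62  1.26  1.37  2.12 -0.37] 0.0
15 [0.42, -0.24, 0.3] [-0.96  0.57  1.03  1.09  2.47 -0.41] 0.0
15 [0.42, -0.1, 0.2] [-0.82  0.4   1.48  0.96  2.21 -0.63] 0.0
15 [0.42, -0.013, 0.19] [-0.71  0.28  1.66  1.    2.09 -0.62] 0.0
15 [0.44, -0.013, 0.24] [-0.69  0.24  1.58  1.07  2.13 -0.49] 0.0
15 [0.44, -0.013, 0.13] [-0.69  0.42  1.62  0.97  2.01 -0.7 ] 0.0
15 [0.56, -0.013, 0.24] [-0.57  0.51  1.24  1.17  2.05 -0.36] 0.0
30 [0.42, -0.24, 0.3] [-0.94  0.46  1.04  0.86  2.39 -0.52] 0.0
30 [0.42, -0.1, 0.2] [-0.79  0.25  1.5   0.79  2.11 -0.63] 0.0
30 [0.42, -0.013, 0.19] [-0.66  0.12  1.67  0.85  2.   -0.57] 0.0
30 [0.44, -0.013, 0.24] [-0.64  0.11  1.57  0.9   2.05 -0.46] 0.0
30 [0.44, -0.013, 0.13] [-0.64  0.25  1.65  0.82  1.9  -0.64] 0.0
30 [0.56, -0.013, 0.24] [-0.52  0.4   1.23  0.96  1.99 -0.34] 0.0
45 [0.42, -0.24, 0.3] [-0.89  0.33  1.07  0.64  2.29 -0.6 ] 0.0
45 [0.42, -0.1, 0.2] [-0.72  0.11  1.53  0.63  2.   -0.6 ] 0.0
45 [0.42, -0.013, 0.19] [-0.58 -0.02  1.68  0.67  1.9  -0.5 ] 0.0
45 [0.44, -0.013, 0.24] [-0.56 -0.    1.56  0.71  1.97 -0.41] 0.0
45 [0.44, -0.013, 0.13] [-0.56  0.1   1.69  0.66  1.79 -0.56] 0.0
45 [0.56, -0.013, 0.24] [-0.45  0.3   1.22  0.74  1.92 -0.3 ] 0.0
```

play_rows([
  [14, -8, 0, -2.4, 2.4, 8.7],
  [13, -10, 1, -2.4, 2.4, 8.7],
  [11, -12, 1, -2.4, 2.4, 8.7],
  [9, -14, 1, -2.4, 2.4, 8.7],
  [7, -15, 0, -2.4, 2.4, 8.7],
])

```text
t: 5.45
tcp_pos: [0.42, -0.24, 0.3002]
orientation: [0.499, 0.5, 0.502, 0.499]
wrist_force: [0.8, 0.6, 1.0]
opening: 0.002
```

Run:
```python
from h import *
import cv2
s=robot.get_state(); print(s["t"],s["joint_positions"].round(3),s["tcp_pos"].round(4),R.from_quat(s["orientation"]).as_matrix().round(3))
p,d=robot.grab_frame("wrist"); np.save("d_w1.npy",d); cv2.imwrite("pics/wrist1.png",p)
for o in ("valve","hub_centre","spokes"):
    print(o,[(x["conf"],x["centre"]) for x in robot.landmark_of(o,"wrist")])
print(proj("wrist",np.array([[.502,0,.187]])))
```

```text
5.45 [-0.971  0.669  1.06   1.345  2.528 -0.278] [ 0.42   -0.24    0.3002] [[-0.004 -0.002  1.   ]
 [ 1.    -0.002  0.004]
 [ 0.002  1.     0.002]]
valve [(0.63, [299.0, 242.4])]
hub_centre [(0.56, [389.6, 294.7])]
spokes [(0.59, [391.1, 295.9])]
[[388.42862307 291.93073583]]
```

View pics/wrist1.png

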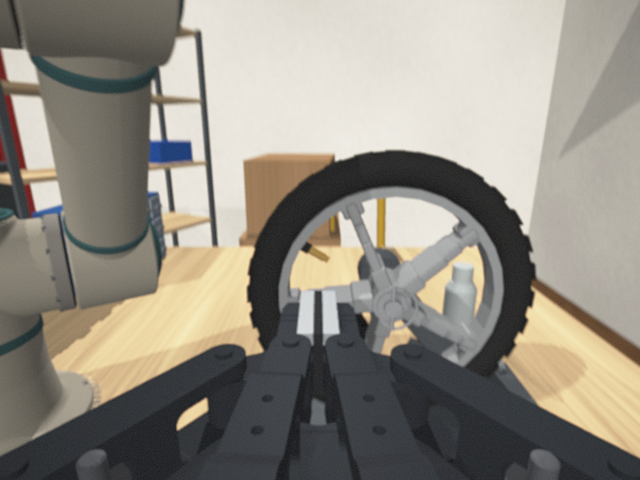

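```bash
cat >> h.py <<'E'
H=np.array([.502,0,.187])
def ang(n,uv,y=0.):
    q=ray_plane(n,uv,np.array([.502,y,.187]),np.array([0,1.,0]))-H
    return np.degrees(np.arctan2(-q[0],-q[2]))%360, np.hypot(q[0],q[2])*1000
E
python3 - <<'E'
from h import *
import cv2
print("valve",ang("wrist",[299,242.4]), "tip",ang("wrist",[328,260]))
for uv in ([352,208],[472,230],[470,352],[285,293]): 
    a=ang("wrist",uv,-.015); print(uv,a)
p=cv2.imread("pics/wrist1.png")[140:390,240:540]; 
p=cv2.resize(p,None,fx=2.4,fy=2.4,interpolation=3)
cv2.imwrite("pics/w1z.png",p)
E
```

```text
valve (np.float64(120.21707156707336), np.float64(120.99970422692382)) tip (np.float64(119.09077138984618), np.float64(81.84612543790317))
[352, 208] (np.float64(155.69693424198027), np.float64(113.68622090608336))
[472, 230] (np.float64(226.38487880802083), np.float64(115.22317491844217))
[470, 352] (np.float64(305.8277633702492), np.float64(121.39390222639777))
[285, 293] (np.float64(92.49464592108167), np.float64(120.66314851520073))
```

View pics/w1z.png

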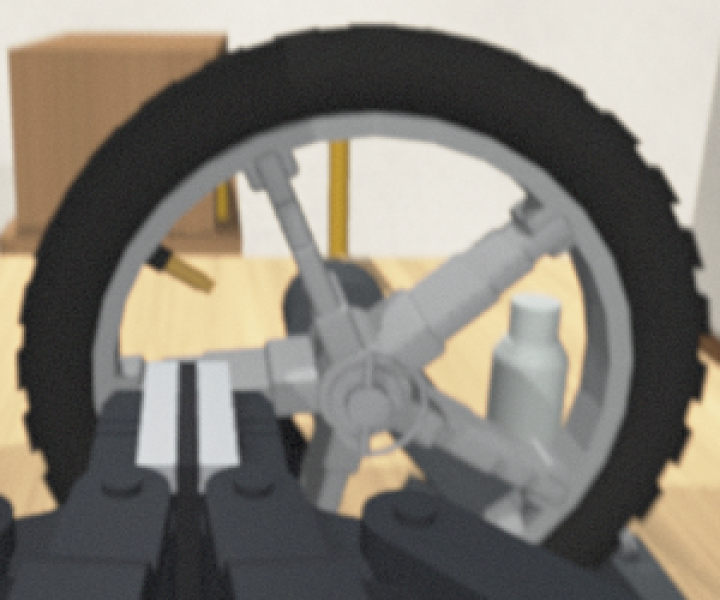

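Run:
```python
from h import *
s=robot.get_state(); M=R.from_quat(s["orientation"]).as_matrix()
d=np.load("d_w1.npy"); P=(back("wrist",d)[(d>0)&(d<.3)]-s["tcp_pos"])@M*1000
for x0 in range(-110,10,8):
    k=(P[:,0]>=x0)&(P[:,0]<x0+8)
    if k.sum()>5: print(x0,k.sum(),"y",np.percentile(P[k,1],[2,98]).round(1),"z",np.percentile(P[k,2],[1,99]).round(1))
```

```text
-110 13582 y [-5.6 16. ] z [-54.1  52.4]
-102 8413 y [-9.  15.9] z [-48.1  46.4]
-94 7755 y [-9.7 11.1] z [-41.3  39.7]
-86 5452 y [-9.7 12. ] z [-36.4  34.7]
-78 2058 y [-8.6 12.2] z [-29.5  28.1]
-70 1124 y [-11.4  10.1] z [-7.9  5.7]
-62 844 y [4.8 9.9] z [-14.2  12.5]
-54 753 y [4.7 9.8] z [-14.1  12.5]
-46 622 y [4.9 9.8] z [-14.   12.3]
-38 171 y [4.9 9.7] z [-12.1  10.4]
```

```bash
cat >> h.py <<'E'
def tip(a,r=65,hx=11,hz=11,y=-14):
    a=np.radians(a); u=np.array([-np.sin(a),0,-np.cos(a)]); n=np.array([-np.cos(a),0,np.sin(a)])
    return H+(r*u+(6+hx*abs(n[0])+hz*abs(n[2]))*n+np.array([0,y,0]))/1000
def polar(a,r,y):
    a=np.radians(a); return H+np.array([-r*np.sin(a),y,-r*np.cos(a)])/1000
def deltas(pts,P0=None):
    s=robot.get_state(); M=R.from_quat(s["orientation"]).as_matrix(); p=s["tcp_pos"] if P0 is None else P0
    for q in pts: print(np.round(q,4),"->",(M.T@(q-p)*1000).round(1).tolist(), "ik err",ik(q,M,np.load("kp.npy"),s["joint_positions"])[1].round(2)); p=q
E
python3 - <<'E'
from h import *
i=polar(190,65,-14)
pts=[polar(190,65,-180),polar(190,65,-130),polar(190,65,-90),polar(190,65,-50),i]
deltas(pts[:1]); deltas(pts[1:],pts[0])
print("push"); deltas([tip(a) for a in (160,156,150,144,138,132,126,120,114,108,102,99,97,96,96)],i)
E
```

```text
[ 0.5133 -0.18    0.251 ] -> [59.7, -49.3, 93.2] ik err 0.0
[ 0.5133 -0.13    0.251 ] -> [50.0, 0.3, 0.2] ik err 0.0
[ 0.5133 -0.09    0.251 ] -> [40.0, 0.2, 0.2] ik err 0.0
[ 0.5133 -0.05    0.251 ] -> [40.0, 0.2, 0.2] ik err 0.0
[ 0.5133 -0.014   0.251 ] -> [36.0, 0.2, 0.1] ik err 0.0
push
[ 0.4987 -0.014   0.255 ] -> [0.0, 3.9, -14.6] ik err 0.0
[ 0.4943 -0.014   0.2547] -> [0.0, -0.2, -4.3] ik err 0.0
[ 0.4877 -0.014   0.2538] -> [0.0, -0.9, -6.6] ik err 0.0
[ 0.4811 -0.014   0.2521] -> [0.0, -1.7, -6.6] ik err 0.0
[ 0.4745 -0.014   0.2497] -> [0.0, -2.4, -6.6] ik err 0.0
[ 0.4681 -0.014   0.2465] -> [0.0, -3.2, -6.4] ik err 0.0
[ 0.462  -0.014   0.2425] -> [0.0, -4.0, -6.1] ik err 0.0
[ 0.4562 -0.014   0.2377] -> [0.0, -4.8, -5.7] ik err 0.0
[ 0.451  -0.014   0.2322] -> [0.0, -5.5, -5.3] ik err 0.0
[ 0.4463 -0.014   0.226 ] -> [0.0, -6.2, -4.6] ik err 0.0
[ 0.4424 -0.014   0.2191] -> [0.0, -6.8, -3.9] ik err 0.0
[ 0.4407 -0.014   0.2155] -> [0.0, -3.6, -1.7] ik err 0.0
[ 0.4397 -0.014   0.213 ] -> [0.0, -2.5, -1.0] ik err 0.0
[ 0.4392 -0.014   0.2118] -> [0.0, -1.3, -0.5] ik err 0.0
[ 0.4392 -0.014   0.2118] -> [0.0, 0.0, 0.0] ik err 0.0
```

play_rows([
  [20, -25, 47, 0, 0, 0],
  [40, -24, 46, 0, 0, 0],
  [50, 0, 0, 0, 0, 0],
  [40, 0, 0, 0, 0, 0],
  [40, 0, 0, 0, 0, 0],
])

```text
t: 6.28
tcp_pos: [0.5107, -0.0505, 0.2551]
orientation: [0.495, 0.502, 0.5, 0.503]
wrist_force: [0.8, 0.0, 0.0]
opening: -0.001
```

Run:
```python
from h import *
import cv2
s=robot.get_state(); print(s["t"],s["tcp_pos"].round(4),R.from_quat(s["orientation"]).as_matrix().round(3).tolist())
ims=[]
for n in ("wrist","side"):
    p,d=robot.grab_frame(n); ims.append(p)
a=cv2.resize(ims[0],(400,300)); b=cv2.resize(ims[1][130:340,240:520],(400,300))
cv2.imwrite("pics/a2.png",np.hstack([a,b]))
deltas([polar(190,65,-14)])
```

```text
6.275 [ 0.5107 -0.0505  0.2551] [[-0.004, -0.006, 1.0], [1.0, 0.01, 0.004], [-0.01, 1.0, 0.006]]
[ 0.5133 -0.014   0.251 ] -> [34.8, -3.8, 3.2] ik err 0.0
```

View pics/a2.png

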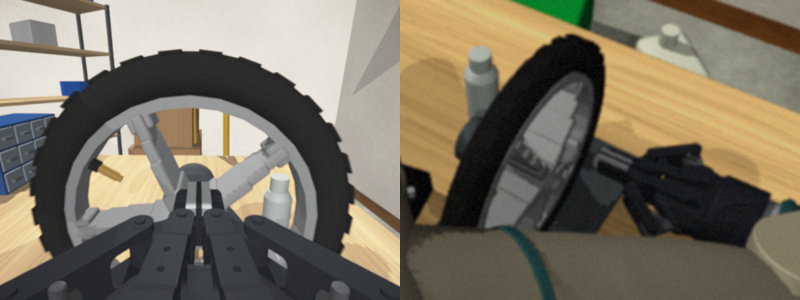

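Run:
```python
from h import *
s=robot.get_state(); print(s["t"],s["tcp_pos"].round(4),s["wrist_force"])
deltas([polar(190,65,-14)])
```

```text
6.375 [ 0.5103 -0.0488  0.2551] [ 0.90632132 -0.1809011   0.29464495]
[ 0.5133 -0.014   0.251 ] -> [34.8, -3.8, 3.2] ik err 0.0
```

play_rows([
  [18, 0, 0, 0, 0, 0],
  [18, 0, 0, 0, 0, 0],
  [0, 4, -9, 0, 0, 0],
  [0, 0, -5, 0, 0, 0],
  [0, 0, 0, 0, 0, 0],
])

```text
t: 7.0
tcp_pos: [0.496, -0.0159, 0.2563]
orientation: [0.498, 0.501, 0.5, 0.5]
wrist_force: [-0.2, -0.4, -0.7]
opening: -0.001
```

Run:
```python
from h import *
s=robot.get_state(); print(s["t"],s["tcp_pos"].round(4),s["wrist_force"])
deltas([tip(a) for a in (156,150,144,138,132,126,120,114,108,102,99,97,96,96)])
```

```text
7.0 [ 0.496  -0.0159  0.2563] [-0.24434008 -0.38555119 -0.72916945]
[ 0.4943 -0.014   0.2547] -> [1.9, -1.6, -1.7] ik err 0.0
[ 0.4877 -0.014   0.2538] -> [0.0, -0.9, -6.6] ik err 0.0
[ 0.4811 -0.014   0.2521] -> [0.0, -1.7, -6.6] ik err 0.0
[ 0.4745 -0.014   0.2497] -> [0.0, -2.4, -6.6] ik err 0.0
[ 0.4681 -0.014   0.2465] -> [0.0, -3.2, -6.4] ik err 0.0
[ 0.462  -0.014   0.2425] -> [0.0, -4.0, -6.1] ik err 0.0
[ 0.4562 -0.014   0.2377] -> [0.0, -4.8, -5.8] ik err 0.0
[ 0.451  -0.014   0.2322] -> [0.0, -5.5, -5.3] ik err 0.0
[ 0.4463 -0.014   0.226 ] -> [0.0, -6.2, -4.7] ik err 0.0
[ 0.4424 -0.014   0.2191] -> [0.0, -6.8, -3.9] ik err 0.0
[ 0.4407 -0.014   0.2155] -> [0.0, -3.6, -1.7] ik err 0.0
[ 0.4397 -0.014   0.213 ] -> [0.0, -2.5, -1.0] ik err 0.0
[ 0.4392 -0.014   0.2118] -> [0.0, -1.3, -0.5] ik err 0.0
[ 0.4392 -0.014   0.2118] -> [0.0, 0.0, 0.0] ik err 0.0
```

Now push the first spoke.

play_rows([
  [1, -1, -4, 0, 0, 0],
  [0, -1, -5, 0, 0, 0],
  [0, -2, -6, 0, 0, 0],
  [0, -2, -6, 0, 0, 0],
  [0, -3, -6, 0, 0, 0],
])

```text
t: 7.62
tcp_pos: [0.4688, -0.0145, 0.2471]
orientation: [0.498, 0.502, 0.5, 0.5]
wrist_force: [-0.0, 0.5, -0.2]
opening: -0.002
```

Run:
```python
from h import *
import cv2
s=robot.get_state(); print(s["t"],s["tcp_pos"].round(4),s["wrist_force"])
p,d=robot.grab_frame("wrist"); cv2.imwrite("pics/w3.png",p)
r=robot.landmark_of("valve","wrist"); print([(x["conf"],x["centre"],ang("wrist",x["centre"])) for x in r])
deltas([tip(a) for a in (132,126,120,114,108,102,99,97,96,96)])
```

```text
7.625 [ 0.4688 -0.0145  0.2471] [-0.0085047   0.52329757 -0.16069301]
[(0.59, [188.8, 274.0], (np.float64(119.24912095925559), np.float64(117.08026967356561)))]
[ 0.4681 -0.014   0.2465] -> [0.5, -0.4, -0.6] ik err 0.0
[ 0.462  -0.014   0.2425] -> [0.0, -4.0, -6.1] ik err 0.0
[ 0.4562 -0.014   0.2377] -> [0.0, -4.8, -5.7] ik err 0.0
[ 0.451  -0.014   0.2322] -> [0.0, -5.5, -5.3] ik err 0.0
[ 0.4463 -0.014   0.226 ] -> [0.0, -6.2, -4.6] ik err 0.0
[ 0.4424 -0.014   0.2191] -> [0.0, -6.8, -3.9] ik err 0.0
[ 0.4407 -0.014   0.2155] -> [0.0, -3.6, -1.7] ik err 0.0
[ 0.4397 -0.014   0.213 ] -> [0.0, -2.5, -1.0] ik err 0.0
[ 0.4392 -0.014   0.2118] -> [0.0, -1.3, -0.5] ik err 0.0
[ 0.4392 -0.014   0.2118] -> [0.0, 0.0, 0.0] ik err 0.0
```

View pics/w3.png

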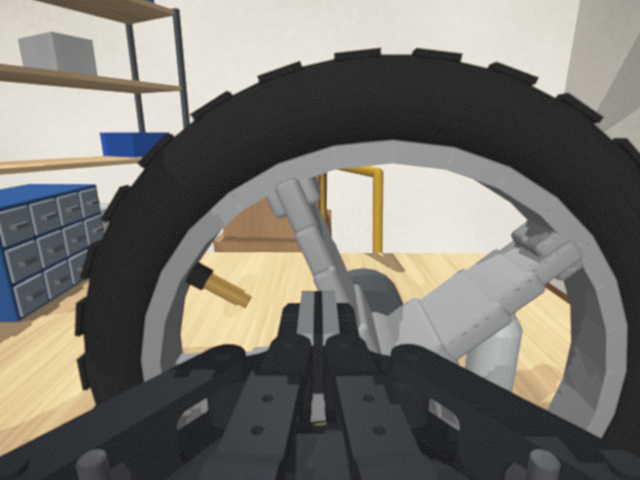

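Run:
```python
from h import *
import cv2
p,d=robot.grab_frame("wrist")
s=robot.get_state(); print(s["tcp_pos"])
P=back("wrist",d); k=(d>0)
q=(P-H)*1000; r=np.hypot(q[...,0],q[...,2]); a=np.degrees(np.arctan2(-q[...,0],-q[...,2]))%360
for c in (228,156,84):
  for r0 in range(25,170,10):
    m=k&(r>=r0)&(r<r0+10)&(abs((a-c)*np.pi/180*r)<12)&(abs(q[...,1])<50)
    if m.sum()>5: print(c,r0,m.sum(),"y",np.percentile(q[...,1][m],[1,5,50]).round(1),"a",np.percentile(a[m&(q[...,1]<-10)],[2,98]).round(1) if (m&(q[...,1]<-10)).any() else "")
```

```text
[ 0.46901598 -0.01449768  0.24713351]
228 25 867 y [-22.  -17.    5.7] a [208.6 214.7]
228 35 1500 y [-29.1 -28.2 -13.7] a [213.9 235.1]
228 45 1399 y [-27.8 -27.2 -15.4] a [220.9 233.7]
228 55 1436 y [-28.1 -27.5 -15.8] a [222.2 232.8]
228 65 1434 y [-28.  -27.5 -15.1] a [223.2 232.2]
228 75 1315 y [-23.8 -23.3 -14.4] a [223.9 231.9]
228 85 1321 y [-23.9 -23.4 -13.7] a [224.4 231.4]
228 95 1330 y [-19.8 -19.2 -13.2] a [222.4 233.5]
228 105 1563 y [-19.8 -19.3 -15.5] a [222.2 233.8]
228 115 1075 y [-18.9 -18.1 -16. ] a [222.4 233.4]
228 125 1199 y [-19.  -18.3 -15.3] a [223.  233.1]
228 135 1198 y [-21.7 -21.  -19.6] a [223.3 232.7]
228 145 384 y [-21.2 -20.7 -19.5] a [223.5 228.5]
228 155 48 y [-16.8 -16.6 -14.8] a [223.6 224.9]
156 25 299 y [-28.7 -28.1 -12.2] a [162.4 173.1]
156 35 595 y [-28.6 -28.  -14.1] a [159.8 168.1]
156 45 200 y [-24.7 -23.7  -6. ] a [160.4 162. ]
156 55 377 y [-26.4 -26.  -22.7] a [155.4 160.9]
156 65 731 y [-26.7 -26.  -24.2] a [150.6 160.2]
156 75 729 y [-49.8 -48.7 -20.3] a [151.1 159.6]
156 85 706 y [-21.7 -21.3 -19.9] a [151.9 159.3]
156 95 705 y [-20
[... 173 characters left out ...]
51. 161.]
156 135 1319 y [-17.8 -17.3 -15.9] a [151.3 160.7]
156 145 1315 y [-17.7 -17.1 -15.5] a [151.6 160.4]
156 155 1014 y [-13.8 -13.   -9.3] a [151.8 160.2]
84 25 196 y [-28.4 -28.  -27.2] a [70.  95.9]
84 35 134 y [-28.4 -28.1 -27.1] a [70.2 94.6]
84 65 91 y [18.6 19.3 23.5] a 
84 75 31 y [18.  18.3 20.6] a 
84 85 48 y [-20.7 -20.4 -19.5] a [82.1 86.4]
84 95 81 y [-20.2 -19.7 -17.9] a [80.9 85.5]
84 105 129 y [-12.8 -12.1   9.8] a [77.8 80.3]
84 115 66 y [2.5 3.  9.7] a 
84 125 50 y [-11.7 -10.9  -8.8] a [88.2 89. ]
84 135 137 y [-15.7 -15.2 -13.6] a [86.9 89. ]
84 145 185 y [-15.6 -15.3 -14.1] a [85.  88.5]
84 155 108 y [-12.4 -12.3 -10.2] a [84.1 88.2]
84 165 26 y [-7.  -6.9 -6.2] a
```

Run:
```python
from h import *
import cv2
s=robot.get_state(); M=R.from_quat(s["orientation"]).as_matrix()
for x in (0,-20,-40):
    print(x,[proj("wrist",s["tcp_pos"]+M@np.array([x,y,z])/1000)[0].round(0).tolist() for y,z in ((0,0),(11,10),(11,-10),(-11,10))])
print(proj("wrist",polar(156,70,-27)),proj("wrist",polar(156,70,-14)))
n="side"
p,d=robot.grab_frame("side"); cv2.imwrite("pics/s3.png",cv2.resize(p[140:330,240:490],(750,570),interpolation=3))
print(proj("side",s["tcp_pos"]))
p=cv2.imread("pics/w3.png"); cv2.imwrite("pics/w3z.png",cv2.resize(p[160:410,220:520],(720,600),interpolation=3))
```

```text
0 [[319.0, 280.0], [340.0, 258.0], [298.0, 258.0], [339.0, 300.0]]
-20 [[319.0, 297.0], [343.0, 273.0], [296.0, 273.0], [342.0, 320.0]]
-40 [[320.0, 319.0], [346.0, 292.0], [293.0, 292.0], [345.0, 344.0]]
[[329.19054776 282.40887764]] [[328.518192  272.1156585]]
[[328.36105372 244.39435419]]
```

View pics/s3.png

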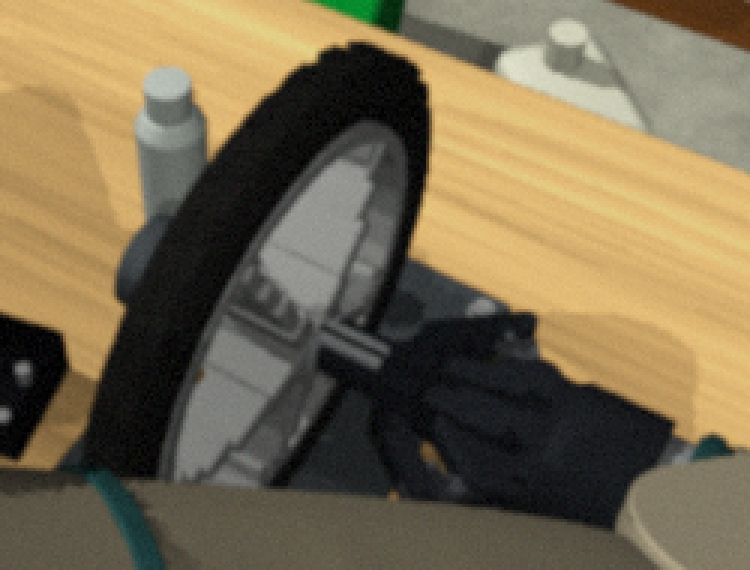

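View pics/w3z.png

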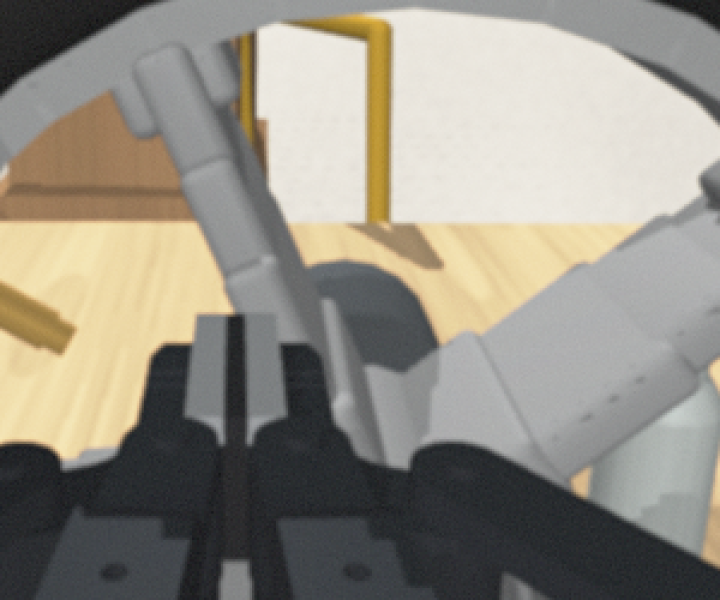

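Run:
```python
from h import *
p,d=robot.grab_frame("wrist"); s=robot.get_state(); M=R.from_quat(s["orientation"]).as_matrix()
P=(back("wrist",d)-s["tcp_pos"])@M*1000
for v in range(280,360,6):
    print(v,[(u,P[v,u].round(0).tolist() if d[v,u]>0 else None) for u in (300,310,328,336,350)])
```

```text
280 [(300, [616.0, -249.0, -40.0]), (310, [615.0, -249.0, -18.0]), (328, [-11.0, 4.0, 4.0]), (336, [-11.0, 4.0, 8.0]), (350, [37.0, -15.0, 18.0])]
286 [(300, [580.0, -249.0, -39.0]), (310, [581.0, -249.0, -17.0]), (328, [-11.0, 1.0, 4.0]), (336, [-10.0, 1.0, 8.0]), (350, None)]
292 [(300, [547.0, -248.0, -37.0]), (310, [-36.0, 9.0, -4.0]), (328, [-37.0, 10.0, 3.0]), (336, [-10.0, -2.0, 8.0]), (350, [11.0, -11.0, 16.0])]
298 [(300, [520.0, -249.0, -36.0]), (310, [-41.0, 9.0, -4.0]), (328, [-41.0, 9.0, 3.0]), (336, [-12.0, -4.0, 8.0]), (350, [1.0, -10.0, 15.0])]
304 [(300, [-47.0, 9.0, -7.0]), (310, [-46.0, 9.0, -4.0]), (328, [-46.0, 9.0, 3.0]), (336, [-37.0, 5.0, 6.0]), (350, [-7.0, -10.0, 15.0])]
310 [(300, [-52.0, 10.0, -7.0]), (310, [-52.0, 10.0, -3.0]), (328, [-50.0, 9.0, 3.0]), (336, [-51.0, 9.0, 6.0]), (350, [-43.0, 5.0, 11.0])]
316 [(300, [-55.0, 9.0, -7.0]), (310, [-57.0, 10.0, -3.0]), (328, [-55.0, 9.0, 3.0]), (336, [-56.0, 9.0, 6.0]), (350, [-48.0, 6.0, 11.0])]
322 [(300, [-59.0, 9.0, -7.0]), (310, [-61.0, 10.0, -3.0]), (328, [-59.0, 9.0, 3.0]), (336, [-60.0, 9.0, 5.0]), (35
[... 166 characters left out ...]
 [(300, [-69.0, 10.0, -6.0]), (310, [-68.0, 9.0, -3.0]), (328, [-67.0, 9.0, 2.0]), (336, [-69.0, 10.0, 5.0]), (350, [-70.0, 11.0, 9.0])]
340 [(300, [-72.0, 10.0, -6.0]), (310, [-67.0, 7.0, -3.0]), (328, [-73.0, 11.0, 2.0]), (336, [-73.0, 10.0, 5.0]), (350, [-75.0, 11.0, 9.0])]
346 [(300, [-77.0, 11.0, -6.0]), (310, [-77.0, 11.0, -3.0]), (328, [-76.0, 10.0, 2.0]), (336, [-76.0, 10.0, 5.0]), (350, [-77.0, 11.0, 9.0])]
352 [(300, [-80.0, 11.0, -6.0]), (310, [-77.0, 9.0, -3.0]), (328, [-78.0, 9.0, 2.0]), (336, [-79.0, 10.0, 4.0]), (350, [-79.0, 10.0, 8.0])]
358 [(300, [-82.0, 10.0, -6.0]), (310, [-77.0, 7.0, -3.0]), (328, [-82.0, 10.0, 2.0]), (336, [-82.0, 10.0, 4.0]), (350, [-82.0, 10.0, 8.0])]
```

Run:
```python
from h import *
s=robot.get_state(); M=R.from_quat(s["orientation"]).as_matrix()
for n in ("side","scene"):
    p,d=robot.grab_frame(n)
    P=(back(n,d)-s["tcp_pos"])@M*1000
    k=(d>0)&(abs(P[...,1])<16)&(abs(P[...,2])<18)
    h=np.histogram(P[...,0][k],bins=np.arange(-120,20,6)); print(n,list(zip(h[1].astype(int),h[0])))
    for x in (0,-18,-36): print(x,proj(n,s["tcp_pos"]+M@np.array([x,0,0])/1000))
print(s["t"])
```

```text
side [(np.int64(-120), np.int64(33)), (np.int64(-114), np.int64(30)), (np.int64(-108), np.int64(32)), (np.int64(-102), np.int64(68)), (np.int64(-96), np.int64(67)), (np.int64(-90), np.int64(96)), (np.int64(-84), np.int64(95)), (np.int64(-78), np.int64(80)), (np.int64(-72), np.int64(77)), (np.int64(-66), np.int64(76)), (np.int64(-60), np.int64(85)), (np.int64(-54), np.int64(80)), (np.int64(-48), np.int64(78)), (np.int64(-42), np.int64(72)), (np.int64(-36), np.int64(46)), (np.int64(-30), np.int64(6)), (np.int64(-24), np.int64(0)), (np.int64(-18), np.int64(0)), (np.int64(-12), np.int64(56)), (np.int64(-6), np.int64(30)), (np.int64(0), np.int64(13)), (np.int64(6), np.int64(13)), (np.int64(12), np.int64(9))]
0 [[328.44489526 244.21465044]]
-18 [[338.52516265 249.0868588 ]]
-36 [[348.78486211 254.04579407]]
scene [(np.int64(-120), np.int64(13)), (np.int64(-114), np.int64(13)), (np.int64(-108), np.int64(20)), (np.int64(-102), np.int64(25)), (np.int64(-96), np.int64(30)), (np.int64(-90), np.int64(44)), (np.int64(-84), np.int64(32)), (np.int64(-78), np.int64(33)), (np.int64(-72), np.int64(59)), (np.int64(-66), np.int64(55)), (np.int64(-60), np.int64(61)), (np.int64(-54), np.int64(55)), (np.int64(-48), np.int64(55)), (np.int64(-42), np.int64(56)), (np.int64(-36), np.int64(46)), (np.int64(-30), np.int64(1)), (np.int64(-24), np.int64(0)), (np.int64(-18), np.int64(0)), (np.int64(-12), np.int64(55)), (np.int64(-6), np.int64(73)), (np.int64(0), np.int64(61)), (np.int64(6), np.int64(61)), (np.int64(12), np.int64(60))]
0 [[255.02918952 152.54389952]]
-18 [[244.59805284 154.13649609]]
-36 [[234.03094903 155.74985174]]
7.875
```

```bash
sed -i 's/,y=-14):/,y=22):/; s/hx=11,hz=11/hx=11,hz=10/' h.py
python3 - <<'E'
from h import *
deltas([polar(190,65,-14),polar(190,65,22),tip(162)])
E
```

```text
[ 0.5133 -0.014   0.251 ] -> [0.3, 3.6, 44.0] ik err 0.0
[0.5133 0.022  0.251 ] -> [36.0, 0.1, 0.1] ik err 0.0
[0.5005 0.022  0.2549] -> [0.0, 3.9, -12.8] ik err 0.0
```

play_rows([
  [0, 4, 44, 0, 0, 0],
  [0, 0, 0, 0, 0, 0],
  [12, 0, 0, 0, 0, 0],
  [12, 0, 0, 0, 0, 0],
  [12, 0, 0, 0, 0, 0],
])

```text
t: 8.6
tcp_pos: [0.5126, 0.0227, 0.2512]
orientation: [0.498, 0.502, 0.5, 0.5]
wrist_force: [0.4, 0.2, 0.9]
opening: 0.001
```

Run:
```python
from h import *
import cv2
s=robot.get_state(); print(s["t"],s["tcp_pos"].round(4),s["wrist_force"])
p,d=robot.grab_frame("wrist"); cv2.imwrite("pics/w4.png",p)
deltas([tip(a) for a in (162,156,150,144,138,132,126,120,114,108,102,99,97,96,96)])
```

```text
8.6 [0.5126 0.0227 0.2512] [0.35497252 0.23601567 0.89329203]
[0.5005 0.022  0.2549] -> [-1.7, 3.7, -12.0] ik err 0.0
[0.4939 0.022  0.2546] -> [0.0, -0.3, -6.6] ik err 0.0
[0.4873 0.022  0.2536] -> [0.0, -1.0, -6.7] ik err 0.0
[0.4806 0.022  0.2518] -> [0.0, -1.8, -6.7] ik err 0.0
[0.474  0.022  0.2493] -> [0.0, -2.5, -6.6] ik err 0.0
[0.4676 0.022  0.2459] -> [0.0, -3.3, -6.4] ik err 0.0
[0.4615 0.022  0.2418] -> [0.0, -4.1, -6.1] ik err 0.0
[0.4558 0.022  0.237 ] -> [0.0, -4.9, -5.7] ik err 0.0
[0.4506 0.022  0.2314] -> [0.0, -5.6, -5.2] ik err 0.0
[0.446  0.022  0.2251] -> [0.0, -6.3, -4.6] ik err 0.0
[0.4422 0.022  0.2182] -> [0.0, -6.9, -3.8] ik err 0.0
[0.4406 0.022  0.2145] -> [0.0, -3.6, -1.6] ik err 0.0
[0.4396 0.022  0.2121] -> [0.0, -2.5, -1.0] ik err 0.0
[0.4391 0.022  0.2108] -> [0.0, -1.3, -0.4] ik err 0.0
[0.4391 0.022  0.2108] -> [0.0, 0.0, 0.0] ik err 0.0
```

View pics/w4.png

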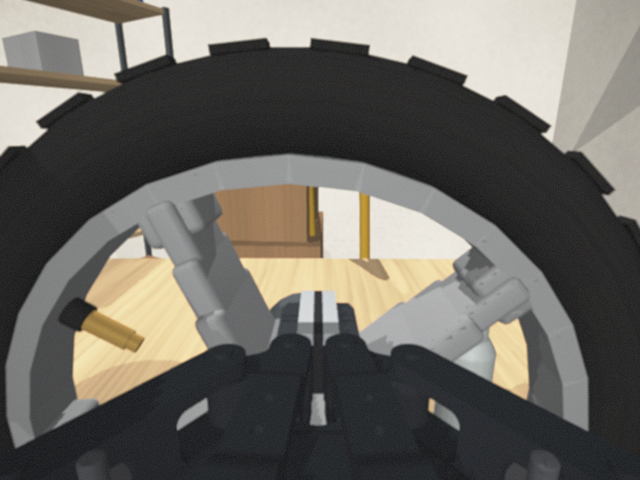

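play_rows([
  [-1, 3, -8, 0, 0, 0],
  [0, 1, -7, 0, 0, 0],
  [0, -1, -6, 0, 0, 0],
  [0, -1, -6, 0, 0, 0],
  [0, -2, -6, 0, 0, 0],
])

```text
t: 9.28
tcp_pos: [0.4804, 0.0202, 0.2511]
orientation: [0.498, 0.501, 0.5, 0.501]
wrist_force: [4.5, -0.0, -0.0]
opening: -0.003
```

Run:
```python
from h import *
import cv2
s=robot.get_state(); print(s["t"],s["tcp_pos"].round(4),s["wrist_force"])
p,d=robot.grab_frame("wrist"); cv2.imwrite("pics/w5.png",p)
r=robot.landmark_of("valve","wrist"); print([(x["conf"],x["centre"],ang("wrist",x["centre"])) for x in r])
deltas([tip(a) for a in (138,132,126,120,114,108,102,99,97,96,96)])
```

```text
9.275 [0.4804 0.0202 0.2511] [ 4.47020885 -0.02511571 -0.01511518]
[(0.84, [124.5, 350.1], (np.float64(108.59939149183518), np.float64(117.65943962217692)))]
[0.474  0.022  0.2493] -> [1.7, -1.7, -5.6] ik err 0.0
[0.4676 0.022  0.2459] -> [0.0, -3.3, -6.4] ik err 0.0
[0.4615 0.022  0.2418] -> [0.0, -4.1, -6.1] ik err 0.0
[0.4558 0.022  0.237 ] -> [0.0, -4.9, -5.7] ik err 0.0
[0.4506 0.022  0.2314] -> [0.0, -5.6, -5.2] ik err 0.0
[0.446  0.022  0.2251] -> [0.0, -6.3, -4.6] ik err 0.0
[0.4422 0.022  0.2182] -> [0.0, -6.9, -3.8] ik err 0.0
[0.4406 0.022  0.2145] -> [0.0, -3.6, -1.6] ik err 0.0
[0.4396 0.022  0.2121] -> [0.0, -2.5, -1.0] ik err 0.0
[0.4391 0.022  0.2108] -> [0.0, -1.3, -0.4] ik err 0.0
[0.4391 0.022  0.2108] -> [0.0, 0.0, 0.0] ik err 0.0
```

View pics/w5.png

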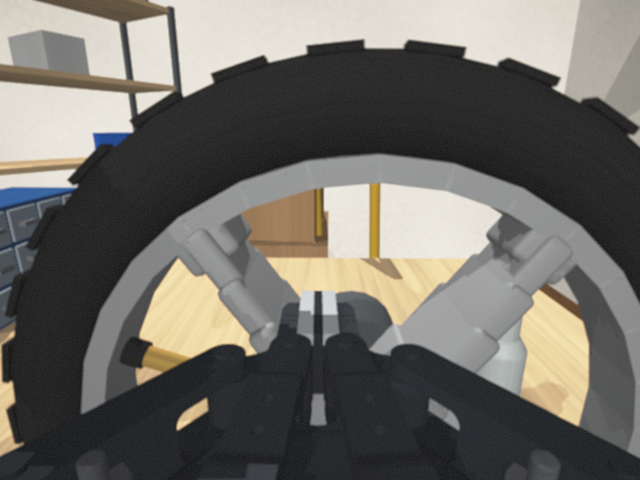

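play_rows([
  [1, -2, -6, 0, 0, 0],
  [0, -3, -6, 0, 0, 0],
  [0, -4, -6, 0, 0, 0],
  [0, -5, -6, 0, 0, 0],
  [0, -6, -5, 0, 0, 0],
])

```text
t: 10.0
tcp_pos: [0.451, 0.0213, 0.2312]
orientation: [0.498, 0.501, 0.501, 0.5]
wrist_force: [4.3, 0.8, 2.8]
opening: 0.0
```

Run:
```python
from h import *
s=robot.get_state(); print(s["t"],s["tcp_pos"].round(4),s["wrist_force"])
deltas([tip(a) for a in (108,102,99,97,96)])
```

```text
10.0 [0.451  0.0213 0.2312] [4.25405284 0.78515238 2.76817709]
[0.446  0.022  0.2251] -> [0.7, -6.1, -5.0] ik err 0.0
[0.4422 0.022  0.2182] -> [0.0, -6.9, -3.9] ik err 0.0
[0.4406 0.022  0.2145] -> [0.0, -3.6, -1.6] ik err 0.0
[0.4396 0.022  0.2121] -> [0.0, -2.5, -1.0] ik err 0.0
[0.4391 0.022  0.2108] -> [0.0, -1.3, -0.4] ik err 0.0
```

play_rows([
  [0, -6, -5, 0, 0, 0],
  [0, -7, -4, 0, 0, 0],
  [0, -4, -2, 0, 0, 0],
  [0, -2, -1, 0, 0, 0],
  [0, -1, 0, 0, 0, 0],
])

```text
t: 10.62
tcp_pos: [0.4388, 0.0213, 0.2112]
orientation: [0.498, 0.502, 0.501, 0.5]
wrist_force: [0.5, 1.5, 3.4]
opening: 0.002
```

play_rows([
  [0, 6, 1, 0, 0, 0],
  [0, 6, 1, 0, 0, 0],
  [-20, 0, 0, 0, 0, 0],
  [-40, 0, 0, 0, 0, 0],
  [-20, 0, 0, 0, 0, 0],
])

```text
t: 11.25
tcp_pos: [0.4413, -0.0612, 0.2233]
orientation: [0.498, 0.501, 0.5, 0.5]
wrist_force: [0.2, 0.4, -0.7]
opening: 0.001
```

Run:
```python
from h import *
import cv2
s=robot.get_state(); print(s["t"],s["tcp_pos"].round(4),s["wrist_force"])
p,d=robot.grab_frame("wrist"); cv2.imwrite("pics/w6.png",p)
r=robot.landmark_of("valve","wrist"); print([(x["conf"],x["centre"],ang("wrist",x["centre"])) for x in r])
```

```text
11.25 [ 0.4413 -0.0612  0.2233] [ 0.20532872  0.44089993 -0.68918389]
[]
```

View pics/w6.png

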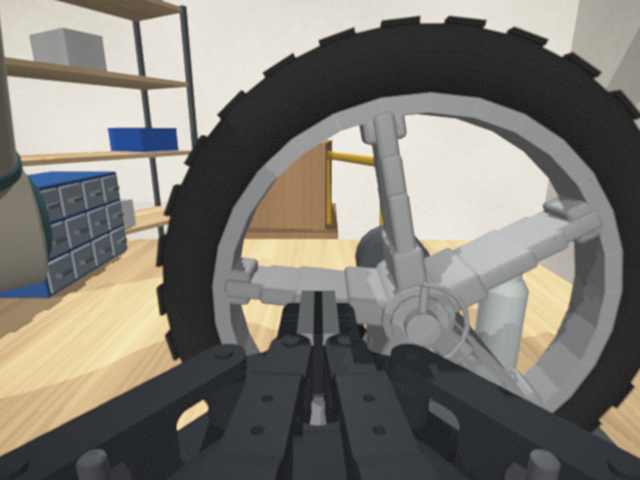

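Run:
```python
from h import *
for uv,o in (([382,122],108),([232,290],36),([590,224],180)): 
    a=ang("wrist",uv,-.018); print(uv,a,"theta",a[0]-o)
deltas([polar(203,65,-61),polar(203,65,22),tip(172)])
print("push")
deltas([tip(a) for a in (168,162,156,150,144,138,132,126,120,115,112,110,109)],tip(172))
```

```text
[382, 122] (np.float64(166.52857220863808), np.float64(113.66206019876748)) theta 58.52857220863808
[232, 290] (np.float64(95.88926749845369), np.float64(114.62959941638236)) theta 59.88926749845369
[590, 224] (np.float64(241.13933131203044), np.float64(111.57318422236271)) theta 61.139331312030436
[ 0.5274 -0.061   0.2468] -> [-0.1, 23.5, 85.8] ik err 0.0
[0.5274 0.022  0.2468] -> [83.0, 0.3, 0.1] ik err 0.0
[0.5111 0.022  0.2539] -> [0.0, 7.1, -16.3] ik err 0.0
push
[0.5069 0.022  0.2545] -> [0.0, 0.6, -4.1] ik err 0.0
[0.5005 0.022  0.2549] -> [0.0, 0.4, -6.4] ik err 0.0
[0.4939 0.022  0.2546] -> [0.0, -0.3, -6.6] ik err 0.0
[0.4873 0.022  0.2536] -> [0.0, -1.0, -6.7] ik err 0.0
[0.4806 0.022  0.2518] -> [0.0, -1.8, -6.7] ik err 0.0
[0.474  0.022  0.2493] -> [0.0, -2.5, -6.6] ik err 0.0
[0.4676 0.022  0.2459] -> [0.0, -3.3, -6.4] ik err 0.0
[0.4615 0.022  0.2418] -> [0.0, -4.1, -6.1] ik err 0.0
[0.4558 0.022  0.237 ] -> [0.0, -4.9, -5.7] ik err 0.0
[0.4514 0.022  0.2323] -> [0.0, -4.6, -4.4] ik err 0.0
[0.449  0.022  0.2293] -> [0.0, -3.0, -2.4] ik err 0.0
[0.4475 0.022  0.2272] -> [0.0, -2.1, -1.5] ik err 0.0
[0.4467 0.022  0.2262] -> [0.0, -1.1, -0.7] ik err 0.0
```

play_rows([
  [0, 12, 43, 0, 0, 0],
  [0, 12, 43, 0, 0, 0],
  [30, 0, 0, 0, 0, 0],
  [20, 0, 0, 0, 0, 0],
  [0, 0, 0, 0, 0, 0],
])

```text
t: 11.98
tcp_pos: [0.5265, -0.0071, 0.2472]
orientation: [0.498, 0.502, 0.501, 0.499]
wrist_force: [0.2, 0.1, -0.6]
opening: 0.002
```

Run:
```python
from h import *
s=robot.get_state(); print(s["t"],s["tcp_pos"].round(4),s["wrist_force"])
deltas([polar(203,65,22)])
```

```text
11.975 [ 0.5265 -0.0071  0.2472] [ 0.20444694  0.06828028 -0.5996259 ]
[0.5274 0.022  0.2468] -> [29.1, -0.3, 1.0] ik err 0.0
```

play_rows([
  [15, 0, 0, 0, 0, 0],
  [14, 0, 0, 0, 0, 0],
  [0, 4, -8, 0, 0, 0],
  [0, 4, -8, 0, 0, 0],
  [0, 0, -4, 0, 0, 0],
])

```text
t: 12.6
tcp_pos: [0.5069, 0.0202, 0.2558]
orientation: [0.498, 0.501, 0.5, 0.501]
wrist_force: [9.0, 0.2, 1.5]
opening: -0.002
```

Run:
```python
from h import *
s=robot.get_state(); print(s["t"],s["tcp_pos"].round(4),s["wrist_force"])
deltas([tip(a) for a in (168,162,156,150,144,138,132,126,120,115,112,110,109)])
```

```text
12.6 [0.5069 0.0202 0.2558] [9.00939734 0.229811   1.51888251]
[0.5069 0.022  0.2545] -> [1.8, -1.3, 0.0] ik err 0.0
[0.5005 0.022  0.2549] -> [0.0, 0.4, -6.4] ik err 0.0
[0.4939 0.022  0.2546] -> [0.0, -0.3, -6.6] ik err 0.0
[0.4873 0.022  0.2536] -> [0.0, -1.0, -6.7] ik err 0.0
[0.4806 0.022  0.2518] -> [0.0, -1.7, -6.7] ik err 0.0
[0.474  0.022  0.2493] -> [0.0, -2.5, -6.6] ik err 0.0
[0.4676 0.022  0.2459] -> [0.0, -3.3, -6.4] ik err 0.0
[0.4615 0.022  0.2418] -> [0.0, -4.1, -6.1] ik err 0.0
[0.4558 0.022  0.237 ] -> [0.0, -4.9, -5.7] ik err 0.0
[0.4514 0.022  0.2323] -> [0.0, -4.6, -4.4] ik err 0.0
[0.449  0.022  0.2293] -> [0.0, -3.0, -2.4] ik err 0.0
[0.4475 0.022  0.2272] -> [0.0, -2.1, -1.5] ik err 0.0
[0.4467 0.022  0.2262] -> [0.0, -1.1, -0.7] ik err 0.0
```

play_rows([
  [1, -1, -6, 0, 0, 0],
  [0, 0, -6, 0, 0, 0],
  [0, -1, -7, 0, 0, 0],
  [0, -2, -7, 0, 0, 0],
  [0, -2, -6, 0, 0, 0],
])

```text
t: 13.22
tcp_pos: [0.4753, 0.0212, 0.2492]
orientation: [0.498, 0.501, 0.5, 0.501]
wrist_force: [5.8, 1.0, -0.5]
opening: -0.0
```

play_rows([
  [0, -3, -6, 0, 0, 0],
  [0, -4, -6, 0, 0, 0],
  [0, -4, -5, 0, 0, 0],
  [0, -3, -3, 0, 0, 0],
  [0, 0, 0, 0, 0, 0],
])

```text
t: 13.85
tcp_pos: [0.4545, 0.0214, 0.2348]
orientation: [0.498, 0.502, 0.5, 0.499]
wrist_force: [0.1, 0.8, -0.5]
opening: 0.003
```

Run:
```python
from h import *
import cv2
s=robot.get_state(); print(s["t"],s["tcp_pos"].round(4),s["wrist_force"])
p,d=robot.grab_frame("wrist"); cv2.imwrite("pics/w7.png",p)
for a in (124,122,120,118,116): print(a,tip(a))
deltas([tip(a) for a in (115,112,110,109,108)])
```

```text
13.85 [0.4545 0.0214 0.2348] [ 0.1281922  0.784496  -0.5490284]
124 [0.4595433  0.022      0.24029431]
122 [0.45763932 0.022      0.23866826]
120 [0.45578848 0.022      0.23695929]
118 [0.45399486 0.022      0.23516901]
116 [0.45226253 0.022      0.23329926]
[0.4514 0.022  0.2323] -> [0.6, -2.6, -3.2] ik err 0.0
[0.449  0.022  0.2293] -> [0.0, -3.0, -2.4] ik err 0.0
[0.4475 0.022  0.2272] -> [0.0, -2.1, -1.5] ik err 0.0
[0.4467 0.022  0.2262] -> [0.0, -1.1, -0.7] ik err 0.0
[0.446  0.022  0.2251] -> [0.0, -1.1, -0.7] ik err 0.0
```

View pics/w7.png

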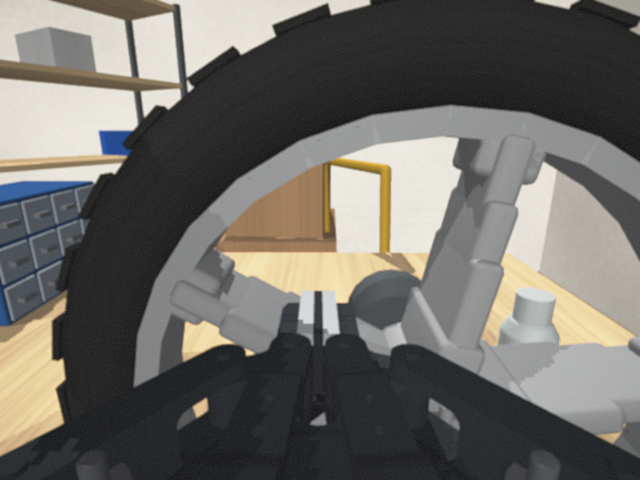

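Run:
```python
from h import *
for uv,o in (([519,145],180),([186,297],108)): 
    a=ang("wrist",uv,-.018); print(uv,a,"theta",a[0]-o)
p,d=robot.grab_frame("wrist"); s=robot.get_state(); print(s["tcp_pos"])
P=back("wrist",d); q=(P-H)*1000; r=np.hypot(q[...,0],q[...,2]); a=np.degrees(np.arctan2(-q[...,0],-q[...,2]))%360
for c,o in ((188,180),(116,108)):
  for r0,ys in ((82,-19.5),(88,-19.5)):
    m=(d>0)&(r>=r0)&(r<r0+6)&(abs(a-c)<25)&(q[...,1]<ys+1)&(q[...,1]>-30)
    if m.sum()>10: print(c,r0,m.sum(),np.percentile(a[m],[3,50,97]).round(1), "theta",a[m].mean()-o)
```

```text
[519, 145] (np.float64(190.207962204804), np.float64(115.04013671055111)) theta 10.207962204804005
[186, 297] (np.float64(120.00768669336601), np.float64(113.61484185585303)) theta 12.007686693366011
[0.45471532 0.02146054 0.23500001]
188 82 569 [186.5 189.6 193.7] theta 9.775074274372656
188 88 580 [186.9 189.7 193.5] theta 9.887993217635426
116 82 350 [114.9 118.6 121.6] theta 10.458389926883001
116 88 352 [115.3 118.7 121.5] theta 10.537544568066053
```

play_rows([
  [0, -3, -3, 0, 0, 0],
  [0, -2, -2, 0, 0, 0],
  [0, -2, -2, 0, 0, 0],
  [0, -1.6, -1.2, 0, 0, 0],
  [0, 0, 0, 0, 0, 0],
])

```text
t: 14.58
tcp_pos: [0.4465, 0.0214, 0.2263]
orientation: [0.498, 0.502, 0.5, 0.499]
wrist_force: [1.3, 0.2, -0.1]
opening: 0.002
```

```bash
cat >> h.py <<'E'
def theta(n="wrist",t0=0):
    p,d=robot.grab_frame(n)
    P=back(n,d); q=(P-H)*1000; r=np.hypot(q[...,0],q[...,2]); a=np.degrees(np.arctan2(-q[...,0],-q[...,2]))%360
    for o in (36,108,180,252,324):
      c=(o+t0)%360; da=(a-c+180)%360-180
      for r0,ys in ((82,-18.5),(88,-18.5)):
        m=(d>0)&(r>=r0)&(r<r0+6)&(abs(da)<20)&(q[...,1]<ys)&(q[...,1]>-29)
        if m.sum()>10: print(o,r0,m.sum(),np.percentile(da[m],[3,97]).round(1),"theta",(t0+da[m].mean()).round(2))
    return p
E
python3 - <<'E'
from h import *
s=robot.get_state(); print(s["t"],s["tcp_pos"].round(4),s["wrist_force"])
theta()
print(tip(110),tip(109),tip(108))
E
```

```text
14.575 [0.4465 0.0214 0.2263] [ 1.3420049   0.18273674 -0.10535686]
108 82 311 [-1.5 15. ] theta 2.8
108 88 248 [-0.5  4.1] theta 1.92
180 82 586 [-3.   4.1] theta 0.23
180 88 607 [-2.8  3.9] theta 0.36
[0.44747279 0.022      0.22723502] [0.44673895 0.022      0.22616123] [0.44602476 0.022      0.22507035]
```

play_rows([
  [0, 5, 2, 0, 0, 0],
  [0, 6, 2, 0, 0, 0],
  [-20, 0, 0, 0, 0, 0],
  [-50, 0, 0, 0, 0, 0],
  [-50, 0, 0, 0, 0, 0],
])

```text
t: 15.25
tcp_pos: [0.451, -0.1008, 0.238]
orientation: [0.498, 0.502, 0.5, 0.5]
wrist_force: [1.2, -0.6, -0.2]
opening: -0.001
```

play_rows([
  [-40, 20, -10, 0, 0, 0],
  [-40, 20, -10, 0, 0, 0],
  [-40, 30, -20, 0, 0, 0],
  [-10, 30, -20, 0, 0, 0],
  [0, 0, 0, 0, 0, 0],
])

```text
t: 15.88
tcp_pos: [0.3908, -0.2304, 0.3396]
orientation: [0.497, 0.501, 0.499, 0.502]
wrist_force: [0.7, -0.2, 0.1]
opening: -0.004
```

Run:
```python
from h import *
import cv2
s=robot.get_state(); print(s["t"],s["tcp_pos"].round(4),s["wrist_force"])
p=theta(); cv2.imwrite("pics/w8.png",p)
print([(x["conf"],x["centre"],ang("wrist",x["centre"])) for x in robot.landmark_of("valve","wrist")])
p=theta("scene"); cv2.imwrite("pics/sc8.png",p)
p=theta("side"); cv2.imwrite("pics/si8.png",p)
```

```text
15.875 [ 0.3908 -0.2304  0.3396] [ 0.7162646  -0.22610396  0.14842568]
180 82 52 [-2.5  3.9] theta 0.6
180 88 54 [-2.4  4.3] theta 0.93
252 82 59 [-0.4  6.8] theta 2.76
252 88 52 [-0.2  6.7] theta 2.82
[]
180 82 11 [-0.6  4.9] theta 2.76
252 82 12 [-4.9  1.8] theta -2.09
```

View pics/w8.png

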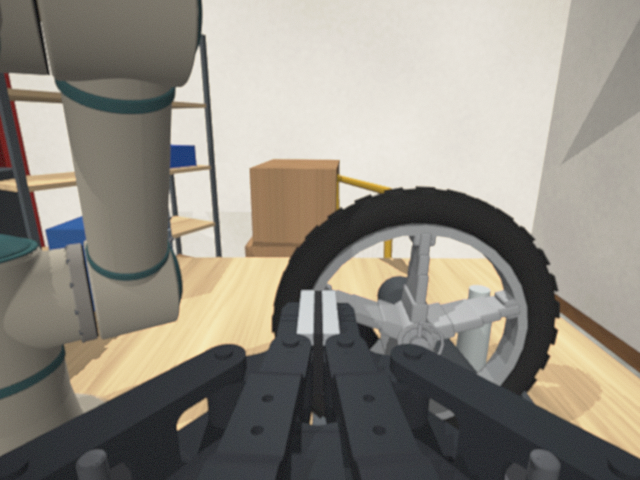

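View pics/sc8.png

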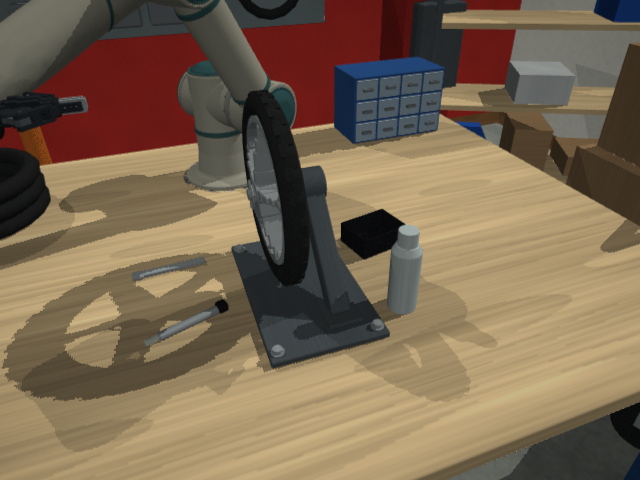

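Run:
```python
from h import *
s=robot.get_state(); M=R.from_quat(s["orientation"]).as_matrix()
for P in ([.391,-.23,.2],[.391,-.2,.22]):
    deltas([np.array(P)]); print(ik(np.array(P),M,np.load("kp.npy"),s["joint_positions"])[0].round(2))
```

```text
[ 0.391 -0.23   0.2  ] -> [-1.6, -137.1, -0.9] ik err 0.0
[-1.    0.73  1.18  1.08  2.49 -0.59]
[ 0.391 -0.2    0.22 ] -> [28.4, -117.0, -0.8] ik err 0.0
[-0.97  0.64  1.27  1.1   2.46 -0.57]
```

play_rows([
  [0, -35, 0, 0, 0, 0],
  [0, -35, 0, 0, 0, 0],
  [0, -35, 0, 0, 0, 0],
  [0, -30, 0, 0, 0, 0],
  [0, 0, 0, 0, 0, 0],
])

```text
t: 16.7
tcp_pos: [0.3918, -0.2278, 0.201]
orientation: [0.5, 0.502, 0.501, 0.497]
wrist_force: [0.1, 0.2, 0.5]
opening: -0.003
```

Run:
```python
from h import *
import cv2
s=robot.get_state(); print(s["t"],s["tcp_pos"].round(4),s["wrist_force"])
p=theta(); cv2.imwrite("pics/w9.png",p); cv2.imwrite("pics/w9z.png",cv2.resize(p[120:400,270:590],(640,560),interpolation=3))
print([(x["conf"],x["centre"],ang("wrist",x["centre"])) for x in robot.landmark_of("valve","wrist")])
print([(x["conf"],x["centre"],proj("wrist",H)) for x in robot.landmark_of("hub_centre","wrist")])
```

```text
16.7 [ 0.3918 -0.2278  0.201 ] [0.11675303 0.20593507 0.4515631 ]
36 82 59 [-1.1  6.1] theta 2.56
36 88 57 [-0.8  5.8] theta 2.81
108 82 65 [-2.4  4.6] theta 1.27
108 88 62 [-2.2  4.2] theta 1.14
180 82 79 [-2.9  4.2] theta 0.36
180 88 77 [-2.7  3.9] theta 0.45
252 82 73 [-2.1  5.1] theta 1.25
252 88 76 [-1.8  5.1] theta 1.29
324 82 64 [-0.8  6.7] theta 3.14
324 88 54 [-0.5  6.3] theta 2.99
[(0.64, [405.7, 312.6], (np.float64(4.489549123334586), np.float64(117.63066154763976)))]
[(0.62, [424.2, 215.5], array([[421.28363412, 214.1924748 ]]))]
```

View pics/w9z.png

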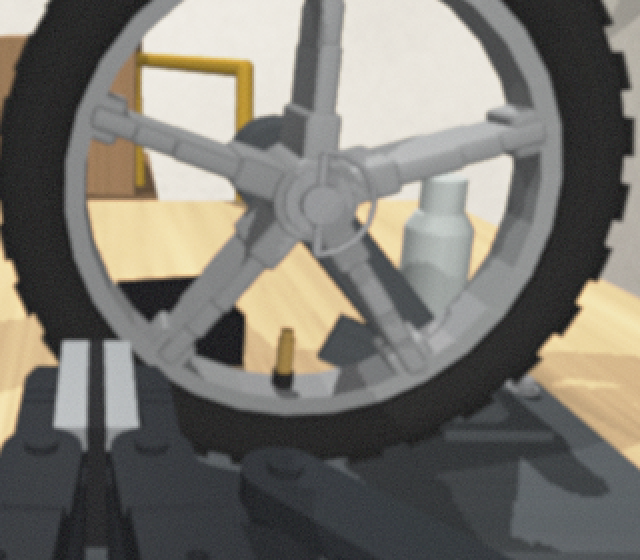

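Run:
```python
from h import *
f=lambda uv,y=0:ray_plane("wrist",uv,np.array([.5,y,.19]),np.array([0,1.,0]))
ft,tp=f([411.5,308]),f([413.5,284]); hub=f([431.5,221.5],-.043)
d=tp-ft; print("stem lean theta",np.degrees(np.arctan2(d[0],d[2])),ft,tp,np.linalg.norm(d),"hub",hub)
for c in (H,hub):
  for e in (ft,tp): q=e-c; print(np.degrees(np.arctan2(-q[0],-q[2])))
p,d=robot.grab_frame("wrist"); P=back("wrist",d); q=(P-H)*1000
a=np.degrees(np.arctan2(-q[...,0],-q[...,2]))%360; r=np.hypot(q[...,0],q[...,2])
pts=[];ids=[]
for o in (36,108,180,252,324):
    da=(a-o+180)%360-180; m=(d>0)&(r>40)&(r<94)&(abs(da*np.pi/180*r)<12)&(q[...,1]<-17)&(q[...,1]>-31)
    pts.append(q[m]);ids.append(np.full(m.sum(),o)); print(o,m.sum())
pts=np.vstack(pts);ids=np.concatenate(ids)
def res(x):
    b=np.radians(ids+x[0]); n=np.c_[-np.cos(b),np.sin(b)]; yaw=x[3]
    return (pts[:,0]-x[1])*n[:,0]*1+(pts[:,2]-x[2])*n[:,1]
s=least_squares(lambda x:res(np.r_[x,0]),[0,0,0],loss="soft_l1",f_scale=3); print("fit theta,dx,dz",s.x)
```

```text
stem lean theta 0.22072935297330826 [0.49945364 0.         0.07571448] [0.49956952 0.         0.10579363] 0.030079369319117623 hub [ 0.50068076 -0.043       0.1891904 ]
1.3107757107803337
1.7143342620089852
0.619567762471791
0.7634061623449068
36 622
108 691
180 792
252 691
324 532
fit theta,dx,dz [ 1.81886172 -3.06372291 -0.89105327]
```

Run:
```python
from h import *
s=robot.get_state(); print(s["t"],s["dq"].round(3),s["wrist_force"].round(2))
print(robot.hand_in())
```

```text
16.9 [-0.003 -0.006  0.001 -0.004 -0.002 -0.004] [-0.18  0.3   0.29]
the job is handed in; nothing more can be done
None
```

I turned the wheel about 120° so the valve is at the bottom with its stem up, and handed the job in at 16.9 s. I pushed two spokes one after the other with shut fingers, taking the finger out between pushes. The wrist force reading was at most about 9 N in the readings I took.

**Wheel angle:** from the last wrist picture, the five-spoke fit gave about 1.8° and my own reading of the valve stem gave 0.2 to 1.7°. The limit is 5°. The network's valve landmark gave 4.5°, but it lay about 6 px off the visible valve foot, so I didn't rely on it.

**At hand-in:** the arm was still, clear of the wheel, with the wrist force near zero. The bench things looked unmoved in the last scene picture. I didn't measure whether they had moved, or the wheel's rest speed.

**Fingertips shorter than stated:** all three cameras show the shut fingers ending about 35 mm behind the stated TCP. My first pass therefore stayed in front of the spoke without touching it. I corrected for this before the pushes.

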